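# Swap the item at the back of the stock bay

### The job

Swap the power brick at the back of the blue-walled stock bay for the returned mouse: first clear the hang tags and the small printed box from in front of it onto the yellow side mat, then lay the brick lengthwise in the middle of the green order tray, and the mouse in the middle of the red outline, crosswise as the brick lay. Only then put the tags and the box back, each exactly on the spot where it stood and turned as before. Keep everything right side up and leave the orange mug and the yellow box cutter alone.

Things in the scene. Friction and masses are not known exactly. Their poses are not given: they have to be found in the camera images.
- platform: plywood packing platform, fixed, 360 (x) x 920 (y) mm, its flat top at z = 130 mm, on steel legs over the bench and the mailing bags that lie there. All the task's things stand on its top. Origin: centre of its underside, on the bench. Above it, from x = 0.70 m on, runs the bench's upper shelf at z = 330 mm
- bay: stock bay, fixed on the platform: grey floor 4 mm thick, blue walls 35 mm high at back (+x) and sides, open at the front (-x). Origin: centre of underside. Inside: x -106 to +100, y -96 to +96 mm. Red outline 68x112 mm centred at x +36, y 0: there the brick lies at the start and the mouse belongs. Two blue outlines 97x64 mm centred at x -53, y +38 and -38: tags and box stand there, one each
- power_brick: black boxy laptop power brick, 96 (its x) x 53 (its y) x 30 (z) mm, 260 g, lying flat. Origin: centre of its underside. At the start at the back of the bay, its x axis along the bay's y; grasp it across its 53 mm width, where 36 mm are free behind it, but only about 17 mm in front while the front row stands
- hang_tags: white banded pile of hang tags, 91 (its x) x 56 (its y) x 19 (z) mm, 60 g, lying flat, rigid. Origin: centre of its underside. Its x axis lies along the bay's x; grasp it across its 56 mm width
- small_box: small closed carton, light blue and white with an orange picture, standing on its narrow long side: 30 (its x) x 89 (its y) x 50 (z) mm, 46 g. Origin: centre of its underside. Its y axis lies along the bay's x; grasp it across its 30 mm width
- mouse: black rounded computer mouse, 105 (its x) x 60 (its y) x 35 (z) mm, 85 g, lying on the fixed orange returns mat (110x150 mm, 3 mm thick) on the robot's side of the order tray. Origin: centre of its underside. Grasp it by its sides, across its 60 mm width. Its final place has its x axis along the bay's y, either way round
- side_mat: thin yellow mat with a thin black border line, fixed, 150 (x) x 180 (y) x 3 mm, left or right of the bay: the side area for the cleared things. Origin: centre of its underside. The centre of each cleared thing belongs at least 10 mm inside its edge
- order_tray: shallow green tray, fixed, 150 (x) x 190 (y) mm outside, 22 mm high with a rim bead to 26 mm, walls and floor 5 mm thick. Origin: centre of its underside; its long side is y. The power brick belongs in its middle, its x axis along the tray's y, either way round
- mug: orange mug, loose, 81 mm across and 101 mm high, standing on the robot's side of the side mat. Origin: on its underside, about 16 mm from the cup's axis towards the handle; the handle points to its -y. A bystander, to be left alone
- box_cutter: yellow box cutter with its blade, loose, 18 (its x) x 172 (its y) x 20 mm, lying flat crosswise in front of the bay. Origin: on its underside, at mid length. A bystander, to be left alone

How it is judged:
By the outcome, as a careful person would: the job done as asked, in the order asked, and still so for the second after the job is handed in, with the robot touching nothing.
It also fails if it takes over 125 s, if anything falls off the work surface, if the arm or the gripper's body presses on something with over 40 N, if the wrist force passes 120 N, or if a joint passes its speed limit or range.

### The arm

A 7-joint arm with a two-finger parallel gripper is mounted at the origin on a cart in front of the work surface, level with it; the furniture and walls round the work are solid. World frame = base frame: x ahead of the robot, y to its left, z up, the work surface at z = 0. Lengths are in m, angles in rad, forces in N, time in s.
With the tool pointing down it reaches from about 0.425 to 0.875 m from the base axis. Payload 8.4 kg.
Tool frame: the origin (TCP) lies midway between the tips of the shut fingers; the grasp point (between the pads) lies 19 mm behind it; z points along the fingers, y is the line along which they close (so a half turn about z gives the same grasp; the last joint's range is limited). The gripper opens to 85 mm and grips with 20 to 120 N. Pads are 22 mm wide; open, the fingers measure 114 mm over their backs; the gripper's body (76 mm by 85 mm) begins 54 mm behind the grasp point. The pads swing forward as they close: fully open they stand 13 mm farther back than shut.
Start: joints at [-1.416, 0.333, 0.04, 1.465, -0.013, 1.343, -0.059], TCP at [0.163, 0.629, 0.231] pointing down, gripper open.
Joint ranges: [-2.58, 2.58], [-0.38, 2.09], [-1.3, 1.39], [0.25, 2.4], [-1.5, 4.64], [0.08, 2.09], [-2.65, 2.65]. Speed limits (rad/s): [2.22, 2.22, 2.79, 2.79, 3.14, 3.14, 3.14].

### API

Orientations are given as a 3x3 rotation matrix whose columns are the frame's x, y, z axes.
In Python, from cell import arm gives the robot as it stands.
- The arm moves only by the tool move_arm, never from a script. Its argument "moves" is a list of rows, each a list of 6 numbers: the shift along the tool's x, y, z in units of 0.1 m (1.0 is 0.1 m), then the turn, a rotation vector about the tool's x, y, z in units of pi rad (1.0 is pi rad). In form: [[x, y, z, rx, ry, rz], ...]. A call has 1 to 8 rows; each row is the pose to reach, as a shift and turn from the pose commanded when the call began, along the tool's axes at that moment, turning the shorter way round; what a row does not reach only later rows make up. A row lasts 1/8 s, in which the tool goes at most 62.5 mm and 10.7 degrees, less where a joint would pass 70% of its speed; a pose out of reach is approached as far as the arm can. A call with a number of a shift or a turn outside -1 to 1 is refused whole. A call with a gripper value outside its range is refused whole. "claw" is the opening, from 0 (shut) to 1 (fully open), set as the call begins (left out, the last holds). The fingers move at their own pace and stop on an object; "grip_force" is the grip in N (left out, the last holds). Time passes only in rows, so rows that repeat a pose let the fingers close. It gives the time, the measured TCP pose, the force, the opening and the grip force at its end, in the units of the state.
- arm.read_state(): the state, without advancing time (a new reading comes with each control period).
- arm.capture(name): name is "side" or "top"; returns a dict with "pixels" (384x512x3 uint8, red, green, blue), "depth" (384x512 float32, m along the optical axis (not along the pixel's ray), 0 where there is no reading), "camera_matrix" (3x3 intrinsics, pixels), "eye" and "rotation" of the camera in the world. Camera axes: x right, y down, z forward; pixel columns grow to the right and rows downward; lengths in m; the calibration is good to about 2 mm. A picture is of the moment at which its call begins.
- arm.job_done(): hands the job in; it is judged then, once.
The state is a dict: "clock": time; "joint_pos": joint angles; "qvel": joint speeds; "effort": joint torques, N m; "position": TCP position; "eef_rot": TCP orientation; "wrist_force": force on the tool from outside, world axes, zero at the start; "moment": the same for the moment, N m; "finger_gap": finger opening in m; "gripper_force": force on a finger pad.
Only numpy, scipy, OpenCV 4.12 (cv2) and the standard library are available. Lean on these libraries where they do the work, as an engineer would, in place of code of your own. Each camera call takes 0.05 s, during which the arm holds its last target. There are 200 camera calls.

## Working session

There is one attempt and no reset: what is moved stays moved. The work goes in short steps, Python scripts to look and compute and a tool call to move; the robot and the scene stay as the last step left them, time stands still between calls to the robot, and variables do not carry over. Pictures are saved under pics/ and viewed, at most 19 in all, crops included, and the job is handed in when it is done.

Besides the shell and the picture viewer there is one more tool, called after "Emit:" as name([rows], argument=value, ...), one row to a line, values as JSON. move_arm: Moves the arm, as the interface text tells. Its arguments: {"type":"object","properties":{"moves":{"type":"array"},"claw":{"type":"number"},"grip_force":{"type":"number"}},"required":["moves"]}

```bash
ls; mkdir -p pics; python3 - <<'E'
from cell import arm
import cv2,numpy as np
s=arm.read_state(); print(s)
for n in("side","top"):
    c=arm.capture(n); cv2.imwrite(f"pics/{n}0.png",c["pixels"][:,:,::-1]); np.savez(f"{n}0.npz",**c)
    print(n,c["camera_matrix"],c["eye"],c["rotation"])
E
```

```text
pics
{'clock': 0.0, 'joint_pos': array([-1.41620395,  0.33388655,  0.03988654,  1.46632477, -0.01343361,
        1.34331832, -0.0585006 ]), 'qvel': array([-5.90412864e-04, -1.17155441e-03, -1.24616211e-03,  5.93789008e-04,
        1.03357524e-03, -1.82418606e-03, -3.91721888e-06]), 'effort': array([-2.37824988e-04, -6.58566928e+01,  1.36537850e+00, -4.05567849e+01,
        1.68259110e-02,  1.29471906e-02, -1.77274848e-05]), 'position': array([0.16310334, 0.62869908, 0.23041101]), 'eef_rot': array([[-9.67957639e-01,  2.51113310e-01, -3.38032483e-04],
       [ 2.51113523e-01,  9.67956260e-01, -1.63628738e-03],
       [-8.36928819e-05, -1.66874140e-03, -9.99998604e-01]]), 'wrist_force': array([-0.794339  ,  0.4534876 , -0.47968609]), 'moment': array([ 0.00598513, -0.00981632,  0.018419  ]), 'gripper_force': 0.0, 'finger_gap': 0.08563151309243257}
side [[402.81792929   0.         251.37356283]
 [  0.         402.81792929 191.52612995]
 [  0.           0.           1.        ]] [0.46050711 0.78133086 0.83687025] [[-0.99846729 -0.02457825  0.04958801]
 [-0.05293634  0.68555876 -0.72609016]
 [-0.01614946 -0.72760229 -0.68580909]]
top [[473.84261589   0.         260.56602765]
 [  0.         473.84261589 198.3898521 ]
 [  0.           0.           1.        ]] [ 0.24558299 -0.0018508   1.4225173 ] [[-0.01261021 -0.97944477  0.20131798]
 [-0.99991457  0.011659   -0.00591003]
 [ 0.00344138 -0.20137531 -0.97950811]]
```

View pics/top0.png

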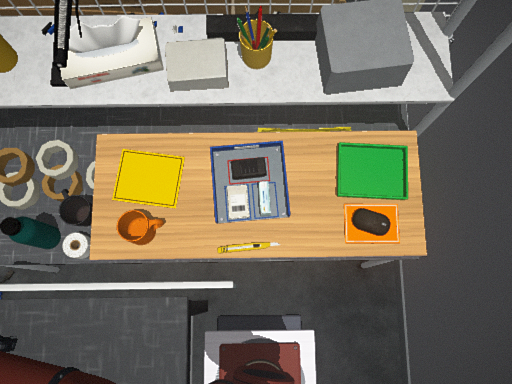

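View pics/side0.png

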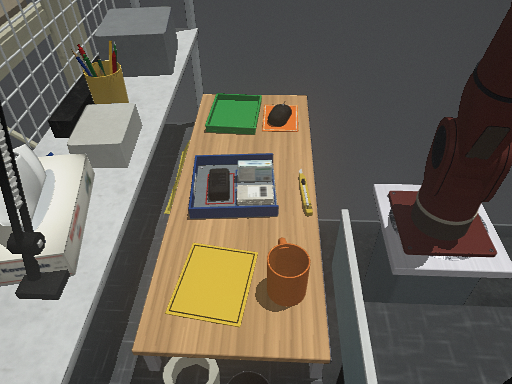

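The top view shows the bay at about (250,180), brick (248,168), tags (237,202), box (265,198), mat (149,178), mug (138,226), cutter (248,247), tray (372,170) and mouse (371,222). The side view agrees with this. Next I measure.

```bash
cat > h.py <<'E'
import cv2,numpy as np
def world(c):
    K=c["camera_matrix"];d=c["depth"];v,u=np.indices(d.shape)
    p=np.stack([(u-K[0,2])/K[0,0]*d,(v-K[1,2])/K[1,1]*d,d],-1)
    W=p@c["rotation"].T+c["eye"]; W[d==0]=np.nan
    return W
def plane(c,uv,z):
    K=c["camera_matrix"];uv=np.atleast_2d(uv).astype(float)
    r=np.c_[(uv-[K[0,2],K[1,2]])/[K[0,0],K[1,1]],np.ones(len(uv))]@c["rotation"].T
    return c["eye"]+r*((z-c["eye"][2])/r[:,2])[:,None]
def big(m):
    n,l,st,_=cv2.connectedComponentsWithStats(m.astype(np.uint8)); return l==1+np.argmax(st[1:,4])
def rect(c,m,z):
    "minAreaRect (mm, deg) of mask's outer contour cast to height z"
    cs,_=cv2.findContours(big(m).astype(np.uint8),cv2.RETR_EXTERNAL,cv2.CHAIN_APPROX_NONE)
    k=max(cs,key=cv2.contourArea)[:,0]
    P=plane(c,k,z)[:,:2]*1000
    return cv2.minAreaRect(P.astype(np.float32))
E
python3 - <<'E'
from h import *
for n in("top","side"):
    c=dict(np.load(n+"0.npz"));W=world(c);H=cv2.cvtColor(c["pixels"],cv2.COLOR_RGB2HSV).astype(int)
    h,s,v=H[...,0],H[...,1],H[...,2];X,Y,Z=W[...,0],W[...,1],W[...,2]
    plat=(X>.35)&(X<.85)&(Y>-.5)&(Y<.5)&(Z>.11)&(Z<.26)
    f=lambda nm,m,z:print(n,nm,[np.round(a,1) for a in rect(c,m&plat,z)],"zmed",np.round(np.nanmedian(Z[big(m&plat)]),4),m[plat].sum())
    f("plat",plat&(Z<.14),.13)
    f("mat",(h>22)&(h<32)&(s>200)&(Z<.145)&(abs(Y-.23)<.15)&(X>.5),.133)
    f("tray",(h>50)&(h<75)&(s>150),.156)
    f("orange",(h<20)&(s>200)&(Y<-.1),.133)
    f("mouse",(v<70)&(Y<-.1)&(Y>-.4),.15)
    f("bay",(h>105)&(h<125)&(s>120)&(abs(Y)<.15),.169)
    f("brick",(v<70)&(abs(Y)<.15)&(Z>.15),.164)
    f("cutter",(h>22)&(h<32)&(s>150)&(abs(Y)<.15),.14)
    f("redout",((h<8)|(h>170))&(s>120)&(abs(Y)<.15),.134)
    f("mug",(h<16)&(s>150)&(Y>.1)&(Z>.22),.231)
    inb=(abs(Y-.02)<.09)
    b=rect(c,(h>105)&(h<125)&(s>120)&(abs(Y)<.15)&plat,.169)[0]
    fr=plat&(X<b[0]/1000-.003)&(X>.4)&(abs(Y-b[1]/1000)<.09)
    f("tags",fr&(Z>.148)&(Z<.16)&(s<40),.153)
    f("boxtop",fr&(Z>.176),.184)
I=cv2.imread("pics/top0.png")[130:262,190:310];a=cv2.resize(I,None,fx=5,fy=4.5,interpolation=cv2.INTER_CUBIC)
cv2.imwrite("pics/crop0.png",a)
c=dict(np.load("side0.npz"));W=world(c)
c2=dict(np.load("top0.npz"));W2=world(c2)
for q in (W,W2):
    m=(q[...,2]>.27)&(q[...,2]<.36)&(abs(q[...,1])<.4)&(q[...,0]>.5);print(np.nanmin(q[...,0][m]) if m.any() else None)
E
```

```text
top plat [array([ 5.278e+02, -5.000e-01]), array([356.8, 917.1]), np.float64(0.0)] zmed 0.1298 35840
top mat [array([573.1, 302.2]), array([175.2, 149.5]), np.float64(81.6)] zmed 0.132 2923
top tray [array([ 581.7, -319.7]), array([192.2, 152.6]), np.float64(86.5)] zmed 0.135 3631
top orange [array([ 438.2, -313.3]), array([136. ,  94.5]), np.float64(89.3)] zmed 0.1322 1043
top mouse [array([ 439.9, -308. ]), array([99.6, 57.2]), np.float64(70.5)] zmed 0.162 564
top bay [array([555.6,  20.9]), array([207.2, 200.6]), np.float64(4.2)] zmed 0.1628 609
top brick [array([589.9,  23.3]), array([53.1, 92.9]), np.float64(5.9)] zmed 0.1628 610
top cutter [array([376.4,  38.4]), array([ 17.6, 139.6]), np.float64(5.6)] zmed 0.142 208
top redout [array([588.6,  38.9]), array([67.2, 83.9]), np.float64(0.1)] zmed 0.1334 108
top mug [array([422.6, 312.9]), array([90.2, 79.4]), np.float64(63.0)] zmed 0.2274 213
top tags [array([500.1,  53.4]), array([90.1, 53.6]), np.float64(4.3)] zmed 0.1517 590
top boxtop [array([504. , -18.6]), array([88.6, 27.8]), np.float64(2.6)] zmed 0.184 333
side plat [array([543.2,  -9.4]), array([386.3, 953.8]), np.float64(0.1)] zmed 0.1299 33303Traceback (most recent call last):
  File "<stdin>", line 8, in <module>
  File "<stdin>", line 6, in <lambda>
  File "h.py", line 15, in rect
    cs,_=cv2.findContours(big(m).astype(np.uint8),cv2.RETR_EXTERNAL,cv2.CHAIN_APPROX_NONE)
                          ~~~^^^
  File "h.py", line 12, in big
    n,l,st,_=cv2.connectedComponentsWithStats(m.astype(np.uint8)); return l==1+np.argmax(st[1:,4])
                                                                               ~~~~~~~~~^^^^^^^^^^
    return _wrapfunc(a, 'argmax', axis=axis, out=out, **kwds)
    return bound(*args, **kwds)
ValueError: attempt to get argmax of an empty sequence
```

```bash
python3 - <<'E'
from h import *
for n in("top","side"):
    c=dict(np.load(n+"0.npz"));W=world(c);H=cv2.cvtColor(c["pixels"],cv2.COLOR_RGB2HSV).astype(int)
    h,s,v=H[...,0],H[...,1],H[...,2];X,Y,Z=W[...,0],W[...,1],W[...,2]
    B=(X>.44)&(X<.67)&(abs(Y-.02)<.12)
    def f(nm,m,z):
        m=big(m);P=W[m][:,:2]*1000;mu=P.mean(0);e,V=np.linalg.eigh(np.cov((P-mu).T))
        print(n,nm,[np.round(a,1) for a in rect(c,m,z)],"cloud",mu.round(1),"axis",np.round(np.degrees(np.arctan2(V[1,1],V[0,1])),1),"ext",np.sqrt(12*e).round(1),"z",np.median(W[m][:,2]).round(4))
    inn=(abs(Y-.021)<.085)&(X>.44)
    for nm,m,z in[("tags",inn&(X<.555)&(Z>.147)&(Z<.158)&(Y>.01),.153),("box",inn&(X<.555)&(Z>.178),.184),
      ("brick",inn&(X>.556)&(X<.63)&(Z>.157)&(Z<.169),.164),("bay",B&(h>105)&(h<128)&(s>100)&(Z>.155),.169),
      ("mouse",(v<80)&(Y<-.2)&(Y>-.4)&(X<.51)&(X>.38)&(Z>.145),.152),
      ("tray",(h>50)&(h<75)&(s>150)&(X>.45)&(X<.7)&(Y<-.2)&(Y>-.45),.156),
      ("mat",(h>20)&(h<34)&(s>150)&(Z<.145)&(Z>.12)&(abs(Y-.3)<.13)&(X>.47)&(X<.69),.133)]:
        f(nm,m,z)
for n,(a,b,d,e) in {"top":(135,225,200,300),"side":(145,225,180,290)}.items():
    I=cv2.imread(f"pics/{n}0.png")[a:b,d:e];cv2.imwrite(f"pics/{n}c.png",cv2.resize(I,None,fx=6,fy=6,interpolation=cv2.INTER_CUBIC))
E
```

```text
top tags [array([500.1,  53.4]), array([90.1, 53.6]), np.float64(4.3)] cloud [499.7  53.5] axis -175.7 ext [54.1 89.4] z 0.1516
top box [array([504.1, -18.9]), array([88.6, 27. ]), np.float64(2.8)] cloud [503.5 -19. ] axis -177.0 ext [26.9 89.2] z 0.184
top brick [array([591.9,  23.7]), array([50.9, 92.5]), np.float64(5.9)] cloud [592.5  23.6] axis 95.8 ext [49.6 92.5] z 0.163
top bay [array([554.3,  20.9]), array([210.2, 201.1]), np.float64(4.4)] cloud [589.6  22.6] axis 97.1 ext [242.5 301.4] z 0.1632
top mouse [array([ 439.6, -307.4]), array([100.9,  57.1]), np.float64(70.5)] cloud [ 437.9 -304.6] axis 70.7 ext [53.2 92.6] z 0.1629
top tray [array([ 581.7, -319.7]), array([192.2, 152.6]), np.float64(86.5)] cloud [ 585.7 -323.2] axis 86.7 ext [154.  192.2] z 0.135
top mat [array([573.4, 304.3]), array([180.4, 150.1]), np.float64(81.5)] cloud [572.8 304.5] axis 81.9 ext [150.2 180.3] z 0.1319
side tags [array([501.5,  61.7]), array([89.9, 57.3]), np.float64(2.0)] cloud [502.4  58.4] axis -177.4 ext [55.4 89.9] z 0.1518
side box [array([505.4, -12.4]), array([85. , 32.1]), np.float64(1.9)] cloud [505.8 -14.2] axis -176.8 ext [29.6 87. ] z 0.1837
side brick [array([593.6,  30.8]), array([49. , 96.4]), np.float64(7.0)] cloud [593.8  31. ] axis 95.8 ext [49.5 93.5] z 0.163
side bay [array([557.3,  29.4]), array([206.9, 201.5]), np.float64(4.5)] cloud [590.3  45.8] axis 107.6 ext [233.1 299.2] z 0.164
side mouse [array([ 440. , -303.6]), array([110.1,  62.4]), np.float64(76.0)] cloud [ 442.  -286.9] axis 60.2 ext [51.5 80.7] z 0.1622
side tray [array([ 609.7, -348.9]), array([62.3, 42.7]), np.float64(1.5)] cloud [ 616.4 -392.5] axis -179.2 ext [41.6 61.8] z 0.134
side mat [array([574.4, 307.2]), array([180.4, 149.6]), np.float64(81.5)] cloud [574.3 313.7] axis 81.3 ext [148.1 177.1] z 0.1324
```

View pics/topc.png

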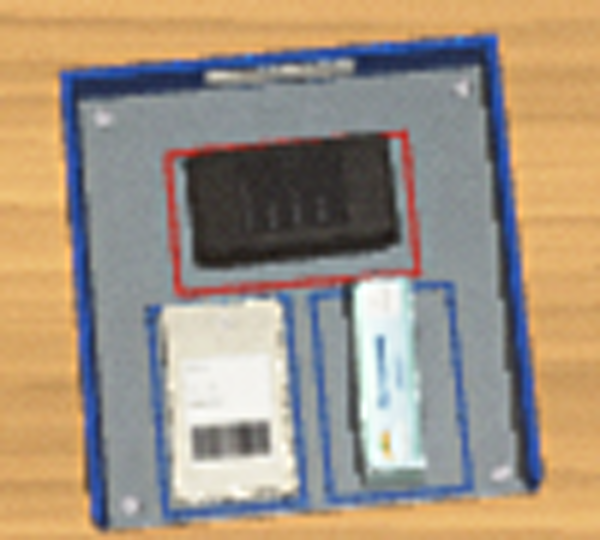

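The crop shows the bay nearly square to the view, with the brick in the red outline (offset slightly), tags at bottom left and the box at bottom right. The two cameras disagree by about 5 mm in y. I'll check that against the gripper once it is over the bay.

Emit:
move_arm([
  [-0.94, -0.94, -0.7, 0, 0, 0],
  [-0.94, -0.94, -0.7, 0, 0, 0],
  [-0.94, -0.94, -0.7, 0, 0, 0],
], claw=0.82, grip_force=30)

```text
clock: 0.48
position: [0.2332, 0.5124, 0.3033]
eef_rot: [[-0.967, 0.255, 0.001], [0.255, 0.967, 0.002], [-0.001, 0.002, -1.0]]
wrist_force: [-0.6, -0.2, -0.0]
finger_gap: 0.0701
gripper_force: 0.0
```

Emit:
move_arm([
  [-0.94, -0.94, 0, 0, 0, 0],
  [-0.94, -0.94, 0, 0, 0, 0],
  [-0.94, -0.94, 0, 0, 0, 0],
])

```text
clock: 0.85
position: [0.3005, 0.3966, 0.3014]
eef_rot: [[-0.966, 0.257, 0.0], [0.257, 0.966, -0.0], [-0.0, -0.0, -1.0]]
wrist_force: [0.2, 1.2, -0.6]
finger_gap: 0.07
gripper_force: 0.0
```

Emit:
move_arm([
  [-0.94, -0.94, 0, 0, 0, 0],
  [-0.94, -0.94, 0, 0, 0, 0],
  [-0.94, -0.94, 0, 0, 0, 0],
])

```text
clock: 1.23
position: [0.3672, 0.2825, 0.3014]
eef_rot: [[-0.967, 0.256, 0.0], [0.256, 0.967, -0.0], [-0.0, -0.0, -1.0]]
wrist_force: [-1.5, 1.3, -1.2]
finger_gap: 0.0699
gripper_force: 0.0
```

Emit:
move_arm([
  [-0.94, -0.93, 0, 0, 0, 0],
  [-0.94, -0.93, 0, 0, 0, 0],
  [-0.94, -0.93, 0, 0, 0, 0],
])

```text
clock: 1.6
position: [0.4345, 0.1693, 0.3014]
eef_rot: [[-0.967, 0.256, 0.0], [0.256, 0.967, -0.0], [-0.0, -0.0, -1.0]]
wrist_force: [-0.3, 0.4, 0.6]
finger_gap: 0.0701
gripper_force: 0.0
```

Emit:
move_arm([
  [-0.94, -0.93, 0.5, 0, 0, -0.106],
  [-0.94, -0.93, 0.5, 0, 0, -0.106],
  [-0.94, -0.93, 0.5, 0, 0, -0.106],
  [-0.94, -0.93, 0.5, 0, 0, -0.106],
  [-0.94, -0.93, 0.5, 0, 0, -0.106],
])

```text
clock: 2.22
position: [0.5004, 0.0604, 0.2512]
eef_rot: [[-0.997, -0.081, -0.001], [-0.081, 0.997, 0.0], [0.001, 0.0, -1.0]]
wrist_force: [-0.4, 0.6, -0.4]
finger_gap: 0.0703
gripper_force: 0.0
```

```bash
python3 - <<'E'
from h import *
from cell import arm
s=arm.read_state();print(s["position"],s["eef_rot"],s["joint_pos"])
O=[]
for n in("side","top"):
    c=arm.capture(n); np.savez(f"{n}1.npz",**c)
    K=c["camera_matrix"];p=(s["position"]-c["eye"])@c["rotation"];uv=(K@p)[:2]/p[2];print(n,uv)
    u,v=uv.astype(int);I=c["pixels"][v-50:v+50,u-50:u+50,::-1].copy();I=cv2.resize(I,None,fx=4,fy=4);cv2.circle(I,tuple(int(4*q) for q in (uv-[u-50,v-50])),3,(0,255,0),-1);O.append(I)
cv2.imwrite("pics/g1.png",np.hstack(O))
E
```

```text
[0.5003528  0.06043458 0.2511729 ] [[-9.96697173e-01 -8.12058219e-02 -6.00315539e-04]
 [-8.12058465e-02  9.96697351e-01  1.67105425e-05]
 [ 5.96975915e-04  6.54044820e-05 -9.99999820e-01]] [-8.48949371e-01  2.03490606e-03  6.50367508e-01  1.80986550e+00
 -1.40727443e-03  1.33069310e+00  1.45384424e+00]
side [254.77815257 161.52779245]
top [233.07344882 193.27800939]
```

View pics/g1.png

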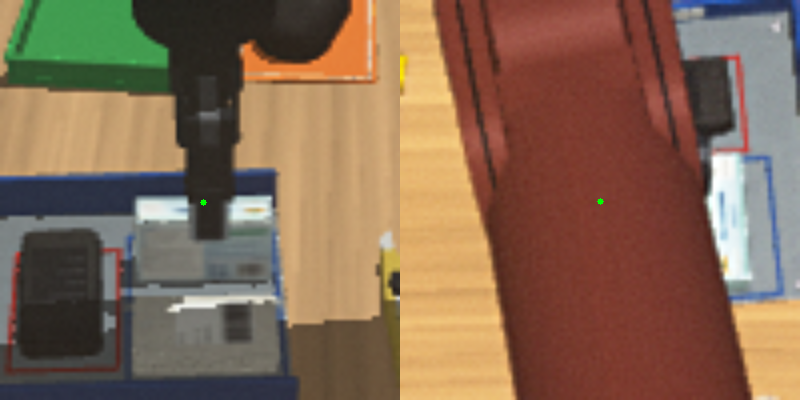

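The side crop shows the near finger with its tip bottom at about crop (210,238). The top view is covered by the arm. I use depth on the finger to check the side camera.

```bash
python3 - <<'E'
from h import *
c=dict(np.load("side1.npz"));W=world(c);T=np.array([.50035,.06043,.25117])
R=np.array([[-.9967,-.0812,0],[-.0812,.9967,0],[0,0,-1]])
L=(W-T)@R*1000
m=(abs(L[...,0])<40)&(L[...,2]<5)&(L[...,2]>-40)&(abs(L[...,1])<75)
q=L[m]
for a,b in((-40,-30),(-30,-20),(-20,-10),(-10,5)):
    k=q[(q[:,2]>a)&(q[:,2]<b)]; 
    if len(k): print(a,b,len(k),"x",np.percentile(k[:,0],[2,50,98]).round(1),"y",np.percentile(k[:,1],[2,50,98]).round(1),"zmax",k[:,2].max().round(1))
E
```

```text
-40 -30 29 x [-9.3  1.3 10.3] y [40.9 48.4 51.1] zmax -30.2
-30 -20 34 x [-9.5  0.2 10.2] y [41.4 47.7 50.2] zmax -20.2
-20 -10 25 x [-9.6  1.1 10.2] y [40.5 47.  50.2] zmax -12.2
-10 5 7 x [-7.2 -0.9  9.4] y [39.5 41.7 42. ] zmax -5.0
```

Emit:
move_arm([
  [-0.01, -0.026, 0.5, 0, 0, 0.005],
  [-0.01, -0.026, 0.8, 0, 0, 0.005],
  [-0.01, -0.026, 0.8, 0, 0, 0.005],
  [-0.01, -0.026, 0.8, 0, 0, 0.005],
])

```text
clock: 2.82
position: [0.5025, 0.0564, 0.1728]
eef_rot: [[-0.998, -0.064, 0.002], [-0.064, 0.998, 0.001], [-0.002, 0.001, -1.0]]
wrist_force: [0.2, -0.4, -0.0]
finger_gap: 0.0698
gripper_force: 0.0
```

```bash
cat > look.py <<'E'
import sys
from h import *
from cell import arm
name,fx=sys.argv[1],int(sys.argv[2]);a,b,d,e=map(int,sys.argv[3:7]);cam=sys.argv[7]
s=arm.read_state();print(s["position"].round(4),s["clock"],s["wrist_force"].round(1))
c=arm.capture(cam);np.savez(name+".npz",**c)
cv2.imwrite(f"pics/{name}.png",cv2.resize(c["pixels"][a:b,d:e,::-1],None,fx=fx,fy=fx,interpolation=cv2.INTER_CUBIC))
E
python3 look.py g2 6 140 230 180 290 side
python3 - <<'E'
from h import *
c=dict(np.load("g2.npz"));W=world(c);T=np.array([.5015,.0578,.171]);X,Y,Z=[W[...,i] for i in range(3)]
for z0,z1 in((.15,.157),(.158,.177),(.181,.188)):
    m=(X>.45)&(X<.555)&(Y>-.06)&(Y<.125)&(Z>z0)&(Z<z1);q=W[m]*1000;print(z0,len(q),np.percentile(q,[1,50,99],axis=0)[:,:2].round(1).tolist())
E
```

```text
[0.5025 0.0564 0.1728] 2.825 [ 0.2 -0.4 -0. ]
0.15 554 [[455.7, -6.8], [503.8, 63.3], [547.7, 123.5]]
0.158 260 [[452.6, -8.1], [505.0, 115.3], [554.3, 124.4]]
0.181 142 [[463.1, -31.1], [520.1, -12.9], [548.0, 99.2]]
```

View pics/g2.png

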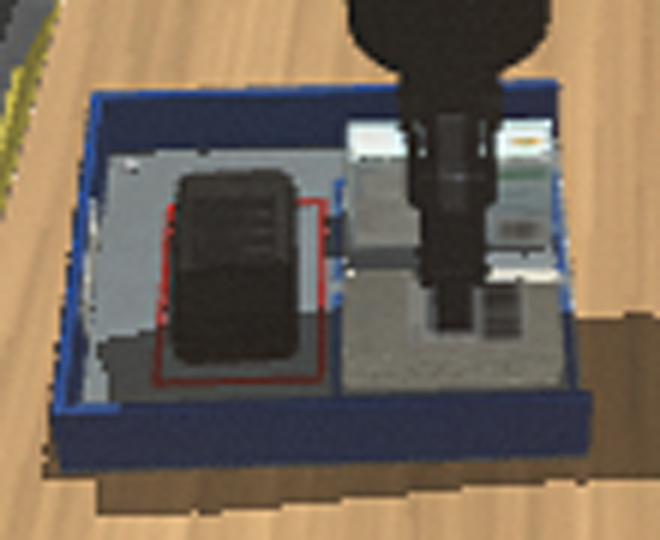

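The fingers are over the tags, between box and wall, and both sides look clear. I'll descend and grip.

Emit:
move_arm([
  [0, 0.012, 0.2, 0, 0, 0],
  [0, 0.012, 0.37, 0, 0, 0],
  [0, 0.012, 0.37, 0, 0, 0],
  [0, 0.012, 0.37, 0, 0, 0],
])

```text
clock: 3.38
position: [0.5021, 0.0568, 0.135]
eef_rot: [[-0.998, -0.063, 0.001], [-0.063, 0.998, 0.0], [-0.001, 0.0, -1.0]]
wrist_force: [-0.4, -0.2, -0.3]
finger_gap: 0.07
gripper_force: 0.0
```

Emit:
move_arm([
  [0, 0, 0, 0, 0, 0],
  [0, 0, 0, 0, 0, 0],
  [0, 0, 0, 0, 0, 0],
  [0, 0, 0, 0, 0, 0],
], claw=0, grip_force=30)

```text
clock: 3.88
position: [0.5023, 0.0568, 0.1352]
eef_rot: [[-0.998, -0.063, 0.001], [-0.063, 0.998, 0.0], [-0.001, 0.0, -1.0]]
wrist_force: [-0.7, -0.8, 5.8]
finger_gap: 0.0513
gripper_force: 31.9
```

Emit:
move_arm([
  [0, 0, -0.1, 0, 0, 0],
  [0, 0, -0.3, 0, 0, 0],
  [0, 0, -0.6, 0, 0, 0],
  [0, 0, -0.9, 0, 0, 0],
  [0, 0, -0.9, 0, 0, 0],
])

```text
clock: 4.5
position: [0.503, 0.057, 0.2268]
eef_rot: [[-0.998, -0.063, 0.004], [-0.063, 0.998, 0.002], [-0.004, 0.002, -1.0]]
wrist_force: [-0.6, -0.2, 0.6]
finger_gap: 0.0513
gripper_force: 31.7
```

```bash
python3 look.py g3 6 110 210 180 290 side
```

```text
[0.503  0.057  0.2268] 4.5 [-0.6 -0.2  0.6]
```

View pics/g3.png

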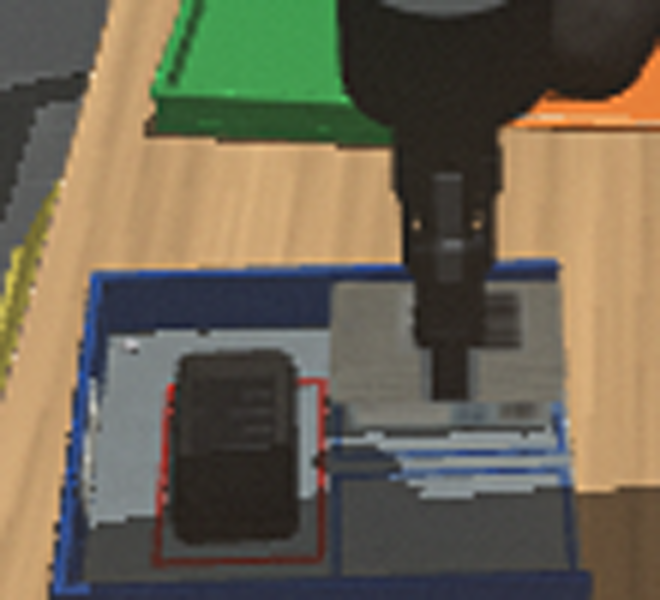

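Tags are held level. Carry them to the far-left half of the mat.

Emit:
move_arm([
  [-0.3, 0.95, 0, 0, 0, 0],
  [-0.3, 0.95, 0, 0, 0, 0],
])

```text
clock: 4.8
position: [0.5252, 0.1562, 0.2233]
eef_rot: [[-0.998, -0.065, -0.001], [-0.065, 0.998, 0.0], [0.001, 0.0, -1.0]]
wrist_force: [0.8, 0.2, -1.1]
finger_gap: 0.0516
gripper_force: 31.7
```

Emit:
move_arm([
  [-0.3, 0.95, 0, 0, 0, 0],
  [-0.3, 0.95, 0, 0, 0, 0],
])

```text
clock: 5.05
position: [0.5488, 0.2534, 0.2227]
eef_rot: [[-0.998, -0.066, -0.002], [-0.066, 0.998, -0.001], [0.002, -0.001, -1.0]]
wrist_force: [0.1, -0.9, -0.7]
finger_gap: 0.0511
gripper_force: 31.7
```

Emit:
move_arm([
  [-0.3, 0.95, 0, 0, 0, 0],
  [-0.3, 0.95, 0, 0, 0, 0],
  [-0.3, 0.95, 0.5, 0, 0, 0],
  [-0.3, 0.95, 0.7, 0, 0, 0],
  [-0.3, 0.95, 0.7, 0, 0, 0],
  [-0.3, 0.95, 0.7, 0, 0, 0],
])

```text
clock: 5.8
position: [0.5744, 0.3466, 0.156]
eef_rot: [[-0.998, -0.062, 0.002], [-0.062, 0.998, 0.001], [-0.002, 0.001, -1.0]]
wrist_force: [-0.1, -1.0, -1.1]
finger_gap: 0.0513
gripper_force: 31.7
```

Emit:
move_arm([
  [0, 0, 0.12, 0, 0, 0],
  [0, 0, 0.2, 0, 0, 0],
  [0, 0, 0.2, 0, 0, 0],
  [0, 0, 0.2, 0, 0, 0],
])

```text
clock: 6.3
position: [0.5734, 0.3469, 0.1341]
eef_rot: [[-0.998, -0.063, -0.0], [-0.063, 0.998, -0.0], [0.0, -0.0, -1.0]]
wrist_force: [-0.4, -0.3, -0.9]
finger_gap: 0.0517
gripper_force: 32.3
```

Emit:
move_arm([
  [0, 0, 0, 0, 0, 0],
  [0, 0, 0, 0, 0, 0],
  [0, 0, 0, 0, 0, 0],
], claw=0.82)

```text
clock: 6.68
position: [0.5735, 0.347, 0.1344]
eef_rot: [[-0.998, -0.063, 0.0], [-0.063, 0.998, 0.0], [-0.0, 0.0, -1.0]]
wrist_force: [0.5, 0.2, 0.3]
finger_gap: 0.0698
gripper_force: 0.0
```

Emit:
move_arm([
  [0, 0, -0.3, 0, 0, 0],
  [0, 0, -0.9, 0, 0, 0],
  [0, 0, -0.9, 0, 0, 0],
])

```text
clock: 7.05
position: [0.5759, 0.3477, 0.2298]
eef_rot: [[-0.998, -0.063, 0.007], [-0.063, 0.998, 0.005], [-0.007, 0.004, -1.0]]
wrist_force: [0.2, -0.4, -0.7]
finger_gap: 0.0699
gripper_force: 0.0
```

```bash
python3 look.py g4 2 90 384 120 340 side; python3 - <<'E'
from h import *
c=dict(np.load("g4.npz"));W=world(c);X,Y,Z=[W[...,i] for i in range(3)]
def f(nm,m):
    m=big(m);P=W[m][:,:2]*1000;mu=P.mean(0);e,V=np.linalg.eigh(np.cov((P-mu).T))
    print(nm,mu.round(1),np.degrees(np.arctan2(V[1,1],V[0,1])).round(1),np.sqrt(12*e).round(1),np.percentile(W[m][:,2],[5,50,95]).round(4))
f("box",(X<.555)&(X>.45)&(Y>-.06)&(Y<.03)&(Z>.178)&(Z<.19))
f("tags",(X>.5)&(X<.65)&(Y>.3)&(Y<.4)&(Z>.146)&(Z<.156))
E
```

```text
[0.5759 0.3477 0.2298] 7.05 [ 0.2 -0.4 -0.7]
box [505.1 -14.4] -177.6 [30.3 87.3] [0.1799 0.1838 0.1861]
tags [571.6 350.9] -172.7 [52.2 91.9] [0.1487 0.1509 0.1529]
```

View pics/g4.png

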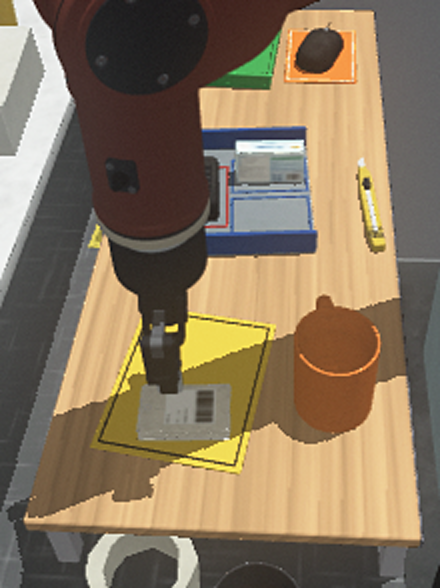

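Emit:
move_arm([
  [0.23, -0.895, 0, 0, 0, 0],
  [0.23, -0.895, 0, 0, 0, 0],
], claw=0.59)

```text
clock: 7.35
position: [0.5557, 0.2526, 0.2231]
eef_rot: [[-0.998, -0.061, -0.001], [-0.061, 0.998, -0.002], [0.002, -0.002, -1.0]]
wrist_force: [-1.1, -0.3, -0.0]
finger_gap: 0.0502
gripper_force: 0.0
```

Emit:
move_arm([
  [0.23, -0.895, 0, 0, 0, 0],
  [0.23, -0.895, 0, 0, 0, 0],
])

```text
clock: 7.6
position: [0.5381, 0.1617, 0.2234]
eef_rot: [[-0.998, -0.06, -0.001], [-0.06, 0.998, -0.001], [0.001, -0.001, -1.0]]
wrist_force: [1.0, 0.3, 0.3]
finger_gap: 0.0506
gripper_force: 0.0
```

Emit:
move_arm([
  [0.23, -0.895, 0, 0, 0, 0],
  [0.23, -0.895, 0, 0, 0, 0],
])

```text
clock: 7.85
position: [0.5208, 0.0715, 0.2237]
eef_rot: [[-0.998, -0.061, -0.001], [-0.061, 0.998, -0.0], [0.001, -0.0, -1.0]]
wrist_force: [0.6, 0.6, 0.5]
finger_gap: 0.0504
gripper_force: 0.0
```

Emit:
move_arm([
  [0.23, -0.895, 0, 0, 0, 0.003],
  [0.23, -0.895, 0, 0, 0, 0.003],
  [0.23, -0.895, 0, 0, 0, 0.003],
  [0.23, -0.895, 0, 0, 0, 0.003],
])

```text
clock: 8.35
position: [0.5043, -0.015, 0.2239]
eef_rot: [[-0.998, -0.055, -0.001], [-0.055, 0.998, 0.0], [0.001, 0.0, -1.0]]
wrist_force: [-0.5, 0.1, 0.1]
finger_gap: 0.0502
gripper_force: 0.0
```

```bash
python3 look.py g5 6 110 210 180 290 side; python3 - <<'E'
from h import *
from cell import arm
s=arm.read_state()
c=dict(np.load("g5.npz"));W=world(c);L=(W-s["position"])@s["eef_rot"]*1000
for a,b in((-40,-25),(-25,-10),(-10,5)):
    k=L[(abs(L[...,0])<15)&(L[...,2]>a)&(L[...,2]<b)&(abs(L[...,1])<55)]
    if len(k):print(a,np.percentile(k[:,:2],[2,50,98],axis=0).round(1).tolist())
m=(abs(L[...,0])<60)&(abs(L[...,1])<30)&(abs(W[...,2]-.184)<.004);k=L[m];print(np.percentile(k[:,:2],[1,50,99],axis=0).round(1).tolist())
m=(abs(L[...,0])<60)&(abs(L[...,1])<60)&(W[...,2]>.15)&(W[...,2]<.176);k=L[m];print("near face",np.percentile(k[:,:2],[1,50,99],axis=0).round(1).tolist())
E
```

```text
[ 0.5043 -0.015   0.2239] 8.35 [-0.5  0.1  0.1]
-40 [[-8.7, 31.4], [0.8, 38.7], [10.3, 41.6]]
-25 [[-8.9, 30.0], [0.6, 37.5], [10.3, 40.6]]
-10 [[-9.1, 29.8], [0.5, 32.3], [9.6, 36.6]]
[[-43.0, -15.4], [-2.1, 0.5], [41.3, 13.2]]
near face [[-43.9, -59.7], [-2.4, 10.9], [41.3, 14.8]]
```

View pics/g5.png

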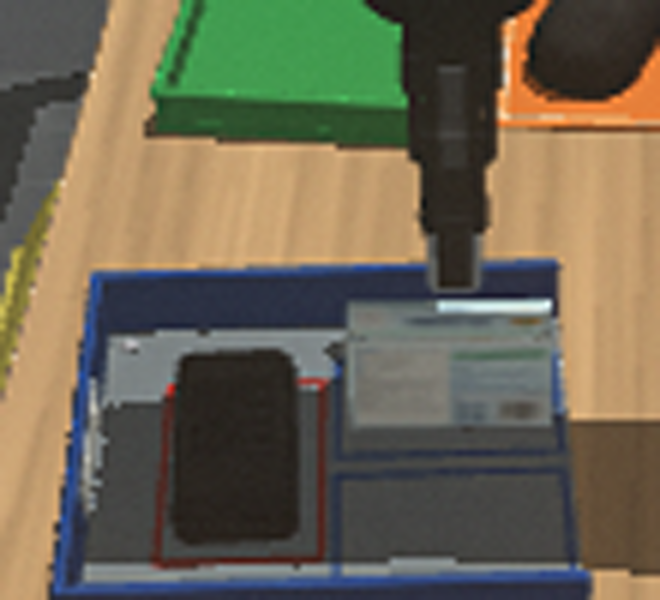

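The box sits centred under the fingers (y −15 to +15 in tool axes). Descend and grip.

Emit:
move_arm([
  [0, 0, 0.3, 0, 0, 0],
  [0, 0, 0.6, 0, 0, 0],
  [0, 0, 0.72, 0, 0, 0],
  [0, 0, 0.72, 0, 0, 0],
  [0, 0, 0.72, 0, 0, 0],
])

```text
clock: 9.02
position: [0.5051, -0.0159, 0.1533]
eef_rot: [[-0.999, -0.054, 0.001], [-0.054, 0.999, 0.0], [-0.001, 0.0, -1.0]]
wrist_force: [0.7, -0.5, -0.0]
finger_gap: 0.0505
gripper_force: 0.0
```

Emit:
move_arm([
  [0, 0, 0, 0, 0, 0],
  [0, 0, 0, 0, 0, 0],
  [0, 0, 0, 0, 0, 0],
  [0, 0, 0, 0, 0, 0],
], claw=0, grip_force=25)

```text
clock: 9.52
position: [0.505, -0.0161, 0.1532]
eef_rot: [[-0.999, -0.054, 0.002], [-0.054, 0.999, 0.001], [-0.002, 0.0, -1.0]]
wrist_force: [-1.4, -0.3, 6.5]
finger_gap: 0.0294
gripper_force: 25.5
```

Emit:
move_arm([
  [0, 0, -0.1, 0, 0, 0],
  [0, 0, -0.4, 0, 0, 0],
  [0, 0, -0.8, 0, 0, 0],
  [0, 0, -0.8, 0, 0, 0],
])

```text
clock: 10.02
position: [0.506, -0.0163, 0.2355]
eef_rot: [[-0.999, -0.054, 0.005], [-0.054, 0.999, 0.002], [-0.005, 0.001, -1.0]]
wrist_force: [0.7, 0.5, -0.6]
finger_gap: 0.0291
gripper_force: 24.8
```

Emit:
move_arm([
  [-0.26, 0.92, 0, 0, 0, 0],
  [-0.26, 0.92, 0, 0, 0, 0],
])

```text
clock: 10.28
position: [0.5252, 0.0801, 0.2319]
eef_rot: [[-0.998, -0.056, -0.001], [-0.056, 0.998, 0.001], [0.001, 0.001, -1.0]]
wrist_force: [0.2, -0.9, -0.8]
finger_gap: 0.0292
gripper_force: 24.9
```

Emit:
move_arm([
  [-0.26, 0.92, 0, 0, 0, 0],
  [-0.26, 0.92, 0, 0, 0, 0],
])

```text
clock: 10.52
position: [0.5458, 0.174, 0.2314]
eef_rot: [[-0.998, -0.057, -0.001], [-0.057, 0.998, -0.0], [0.001, -0.0, -1.0]]
wrist_force: [-0.0, -0.5, -0.4]
finger_gap: 0.0295
gripper_force: 24.9
```

Emit:
move_arm([
  [-0.26, 0.92, 0, 0, 0, 0],
  [-0.26, 0.92, 0, 0, 0, 0],
  [-0.26, 0.92, 0.4, 0, 0, 0],
  [-0.26, 0.92, 0.65, 0, 0, 0],
  [-0.26, 0.92, 0.65, 0, 0, 0],
  [-0.26, 0.92, 0.65, 0, 0, 0],
])

```text
clock: 11.28
position: [0.5678, 0.2636, 0.1682]
eef_rot: [[-0.999, -0.054, 0.001], [-0.054, 0.999, 0.0], [-0.001, 0.0, -1.0]]
wrist_force: [0.3, 0.7, 0.1]
finger_gap: 0.0292
gripper_force: 24.9
```

Emit:
move_arm([
  [0, 0, 0.1, 0, 0, 0],
  [0, 0, 0.15, 0, 0, 0],
  [0, 0, 0.15, 0, 0, 0],
  [0, 0, 0.15, 0, 0, 0],
])

```text
clock: 11.78
position: [0.5674, 0.2636, 0.1523]
eef_rot: [[-0.999, -0.054, 0.0], [-0.054, 0.999, 0.0], [-0.0, 0.0, -1.0]]
wrist_force: [-1.5, 0.0, -0.6]
finger_gap: 0.029
gripper_force: 25.1
```

Emit:
move_arm([
  [0, 0, 0, 0, 0, 0],
  [0, 0, 0, 0, 0, 0],
  [0, 0, 0, 0, 0, 0],
], claw=0.59)

```text
clock: 12.15
position: [0.5674, 0.2637, 0.1523]
eef_rot: [[-0.999, -0.054, 0.0], [-0.054, 0.999, -0.0], [-0.0, -0.0, -1.0]]
wrist_force: [0.1, 0.1, 0.3]
finger_gap: 0.0503
gripper_force: 0.0
```

Emit:
move_arm([
  [0, 0, -0.3, 0, 0, 0],
  [0, 0, -0.9, 0, 0, 0],
  [0, 0, -0.9, 0, 0, 0],
])

```text
clock: 12.52
position: [0.5697, 0.2642, 0.2474]
eef_rot: [[-0.999, -0.054, 0.007], [-0.054, 0.999, 0.004], [-0.007, 0.004, -1.0]]
wrist_force: [0.8, 0.1, 0.2]
finger_gap: 0.0505
gripper_force: 0.0
```

Emit:
move_arm([
  [0, -0.9, 0, 0, 0, 0],
  [0, -0.9, 0, 0, 0, 0],
])

```text
clock: 12.78
position: [0.5725, 0.1699, 0.2422]
eef_rot: [[-0.999, -0.051, 0.0], [-0.051, 0.999, -0.001], [-0.0, -0.001, -1.0]]
wrist_force: [0.1, -0.2, -0.4]
finger_gap: 0.0502
gripper_force: 0.0
```

Emit:
move_arm([
  [0, -0.9, 0, 0, 0, 0.485],
  [0, -0.9, 0, 0, 0, 0.485],
  [0, -0.9, 0, 0, 0, 0.485],
  [0, -0.9, 0, 0, 0, 0.485],
  [0, -0.9, 0, 0, 0, 0.485],
  [0, -0.9, 0, 0, 0, 0.485],
  [0, -0.9, 0, 0, 0, 0.485],
  [0, -0.9, 0, 0, 0, 0.485],
], claw=0.82)

```text
clock: 13.78
position: [0.5769, 0.0839, 0.2418]
eef_rot: [[-0.118, 0.993, -0.0], [0.993, 0.118, -0.0], [-0.0, -0.0, -1.0]]
wrist_force: [-0.3, 0.3, -0.0]
finger_gap: 0.0697
gripper_force: 0.0
```

```bash
python3 look.py g6 2 90 384 120 340 side; python3 - <<'E'
from h import *
from cell import arm
print(arm.read_state()["eef_rot"].round(4))
c=dict(np.load("g6.npz"));W=world(c);X,Y,Z=[W[...,i] for i in range(3)]
def f(nm,m):
    m=big(m);P=W[m][:,:2]*1000;mu=P.mean(0);e,V=np.linalg.eigh(np.cov((P-mu).T))
    print(nm,mu.round(1),np.degrees(np.arctan2(V[1,1],V[0,1])).round(1),np.sqrt(12*e).round(1),np.percentile(W[m][:,2],[5,50,95]).round(4),np.percentile(P,[1,99],axis=0).round(1).tolist())
f("box",(X<.64)&(X>.5)&(Y>.22)&(Y<.3)&(Z>.177)&(Z<.19))
f("tags",(X>.5)&(X<.65)&(Y>.3)&(Y<.4)&(Z>.146)&(Z<.156))
E
```

```text
[0.5769 0.0839 0.2418] 13.775 [-0.3  0.3 -0. ]
[[-1.091e-01  9.940e-01 -6.000e-04]
 [ 9.940e-01  1.091e-01 -2.000e-04]
 [-1.000e-04 -6.000e-04 -1.000e+00]]
box [567.7 267.2] -176.6 [28.9 87.9] [0.1786 0.183  0.1851] [[524.2, 251.6], [610.6, 280.2]]
tags [572.7 349.5] -175.8 [55.1 90.1] [0.1486 0.1509 0.1528] [[528.5, 321.3], [616.4, 376.0]]
```

View pics/g6.png

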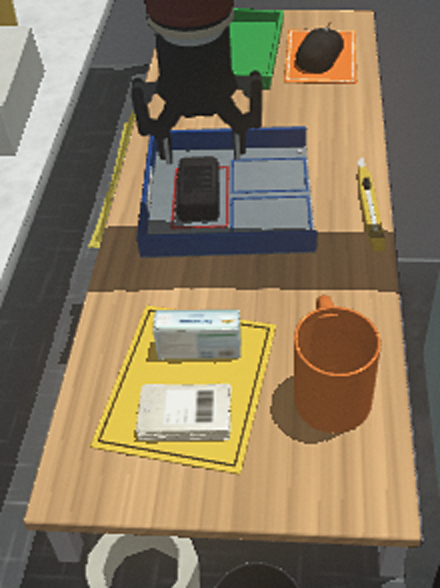

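Box and tags stand upright well inside the mat, and the way to the brick is free. Move over the brick.

Emit:
move_arm([
  [-0.57, 0.1, 0, 0, 0, 0],
  [-0.57, 0.1, 0.3, 0, 0, 0],
  [-0.57, 0.1, 0.4, 0, 0, 0],
  [-0.57, 0.1, 0.4, 0, 0, 0],
])

```text
clock: 14.32
position: [0.5936, 0.0295, 0.2017]
eef_rot: [[-0.127, 0.992, -0.002], [0.992, 0.127, -0.0], [0.0, -0.002, -1.0]]
wrist_force: [-0.1, -0.1, -0.3]
finger_gap: 0.0701
gripper_force: 0.0
```

Emit:
move_arm([
  [0, 0, 0.3, 0, 0, 0],
  [0, 0, 0.5, 0, 0, 0],
  [0, 0, 0.5, 0, 0, 0],
])

```text
clock: 14.7
position: [0.5934, 0.0291, 0.1514]
eef_rot: [[-0.126, 0.992, -0.002], [0.992, 0.126, -0.001], [-0.0, -0.002, -1.0]]
wrist_force: [-0.3, -0.3, 0.1]
finger_gap: 0.0703
gripper_force: 0.0
```

```bash
python3 look.py g7 6 110 210 180 290 side; python3 - <<'E'
from h import *
from cell import arm
s=arm.read_state();print(s["eef_rot"].round(3)[:2])
c=dict(np.load("g7.npz"));W=world(c);L=(W-s["position"])@s["eef_rot"]*1000
m=(abs(L[...,0])<65)&(abs(L[...,1])<33)&(abs(W[...,2]-.1635)<.004);k=L[m];print(np.percentile(k[:,:2],[1,50,99],axis=0).round(1).tolist())
E
```

```text
[0.5934 0.0291 0.1514] 14.7 [-0.3 -0.3  0.1]
[[-0.125  0.992 -0.001]
 [ 0.992  0.125 -0.   ]]
[[-46.9, -24.1], [2.1, -0.7], [42.9, 24.3]]
```

View pics/g7.png

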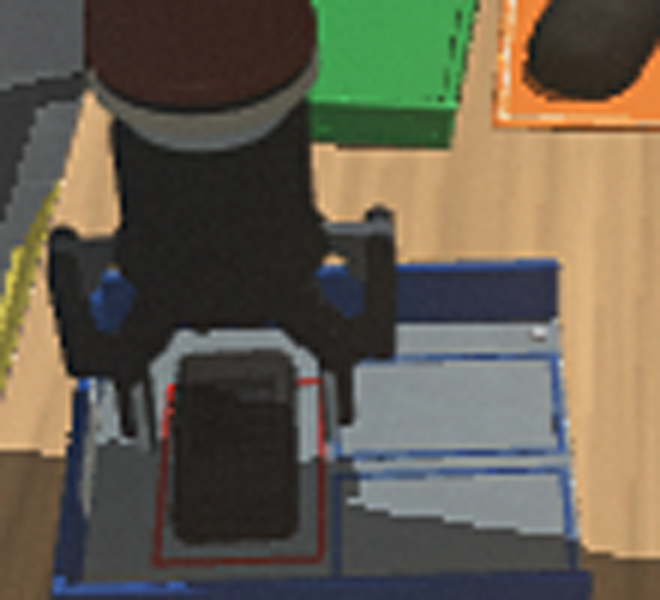

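Both fingers straddle the brick symmetrically. Correct the yaw, lower and grip.

Emit:
move_arm([
  [0, 0, 0.07, 0, 0, 0.008],
  [0, 0, 0.13, 0, 0, 0.008],
  [0, 0, 0.13, 0, 0, 0.008],
])

```text
clock: 15.12
position: [0.5939, 0.0286, 0.139]
eef_rot: [[-0.1, 0.995, -0.001], [0.995, 0.1, -0.0], [-0.0, -0.001, -1.0]]
wrist_force: [0.3, -0.5, -0.2]
finger_gap: 0.0701
gripper_force: 0.0
```

Emit:
move_arm([
  [0, 0, 0, 0, 0, 0],
  [0, 0, 0, 0, 0, 0],
  [0, 0, 0, 0, 0, 0],
  [0, 0, 0, 0, 0, 0],
], claw=0, grip_force=50)

```text
clock: 15.62
position: [0.5946, 0.0286, 0.14]
eef_rot: [[-0.1, 0.995, 0.001], [0.995, 0.1, 0.0], [0.0, 0.001, -1.0]]
wrist_force: [0.4, 0.2, 5.5]
finger_gap: 0.0508
gripper_force: 53.6
```

Emit:
move_arm([
  [0, 0, -0.1, 0, 0, 0],
  [0, 0, -0.4, 0, 0, 0],
  [0, 0, -0.9, 0, 0, 0],
  [0, 0, -0.9, 0, 0, 0],
])

```text
clock: 16.12
position: [0.5957, 0.0281, 0.233]
eef_rot: [[-0.099, 0.995, 0.005], [0.995, 0.099, 0.001], [0.001, 0.005, -1.0]]
wrist_force: [0.4, 0.1, -3.3]
finger_gap: 0.0509
gripper_force: 53.5
```

```bash
python3 - <<'E'
from h import *
for n in("side0","top0"):
    c=dict(np.load(n+".npz"));W=world(c);H=cv2.cvtColor(c["pixels"],cv2.COLOR_RGB2HSV).astype(int);h,s,v=H[...,0],H[...,1],H[...,2]
    X,Y,Z=[W[...,i] for i in range(3)]
    g=big((h>45)&(h<80)&(s>110)&(Y<-.15)&(X>.45)&(X<.72));print(n,"green",g.sum(),np.nanpercentile(Z[g],[2,50,98]).round(3))
    m=g&(Z>.1485);P=W[m][:,:2]*1000;print(" rim",len(P),cv2.minAreaRect(P.astype(np.float32)))
    o=big((h<20)&(s>150)&(Y<-.2)&(X<.53)&(X>.36)&(Z<.145));o=cv2.morphologyEx(o.astype(np.uint8),cv2.MORPH_CLOSE,np.ones((3,3)))
    cs,_=cv2.findContours(o,cv2.RETR_EXTERNAL,cv2.CHAIN_APPROX_NONE);k=cv2.convexHull(max(cs,key=cv2.contourArea))[:,0]
    print(" omat",cv2.minAreaRect((plane(c,k,.133)[:,:2]*1000).astype(np.float32)))
    m=(v<90)&(Y<-.22)&(Y>-.38)&(X<.52)&(X>.37)&(Z>.139)
    P=W[m][:,:2]*1000;print(" mouse",len(P),cv2.minAreaRect(P.astype(np.float32)),P.mean(0))
E
```

```text
side0 green 1812 [0.131 0.135 0.155]
 rim 336 ((583.6129760742188, -317.89239501953125), (202.19032287597656, 152.9752197265625), 86.08406829833984)
 omat ((439.1235046386719, -308.3931884765625), (151.74375915527344, 109.48373413085938), 89.2357177734375)
 mouse 376 ((464.765869140625, -277.617919921875), (152.6558837890625, 73.04305267333984), 39.69971466064453) [ 442.51067717 -285.18642291]
top0 green 3750 [0.129 0.135 0.157]
 rim 595 ((583.18505859375, -320.740478515625), (194.0292510986328, 154.5341033935547), 86.13499450683594)
 omat ((438.36480712890625, -313.01336669921875), (152.1131134033203, 111.1927490234375), 89.29901885986328)
 mouse 698 ((442.8616943359375, -305.1705627441406), (103.86935424804688, 81.80897521972656), 37.327247619628906) [ 438.04860075 -304.50304905]
```

Emit:
move_arm([
  [-0.85, -0.115, 0, 0, 0, 0],
  [-0.85, -0.115, 0, 0, 0, 0],
])

```text
clock: 16.38
position: [0.5897, -0.0612, 0.2287]
eef_rot: [[-0.096, 0.995, -0.001], [0.995, 0.096, -0.001], [-0.001, -0.002, -1.0]]
wrist_force: [0.0, -0.9, -3.6]
finger_gap: 0.0508
gripper_force: 53.3
```

Emit:
move_arm([
  [-0.85, -0.115, 0, 0, 0, 0],
  [-0.85, -0.115, 0, 0, 0, 0],
])

```text
clock: 16.62
position: [0.5863, -0.1472, 0.2285]
eef_rot: [[-0.095, 0.995, -0.002], [0.995, 0.095, -0.001], [-0.001, -0.002, -1.0]]
wrist_force: [0.3, -0.1, -3.2]
finger_gap: 0.0507
gripper_force: 53.3
```

Emit:
move_arm([
  [-0.85, -0.115, 0, 0, 0, 0],
  [-0.85, -0.115, 0, 0, 0, 0],
])

```text
clock: 16.88
position: [0.583, -0.2327, 0.2284]
eef_rot: [[-0.095, 0.995, -0.002], [0.995, 0.095, -0.001], [-0.001, -0.002, -1.0]]
wrist_force: [-0.6, 0.9, -2.9]
finger_gap: 0.0512
gripper_force: 53.3
```

Emit:
move_arm([
  [-0.85, -0.115, 0, 0, 0, 0.052],
  [-0.85, -0.115, 0, 0, 0, 0.052],
  [-0.85, -0.115, 0.4, 0, 0, 0.052],
  [-0.85, -0.115, 0.6, 0, 0, 0.052],
  [-0.85, -0.115, 0.6, 0, 0, 0.052],
  [-0.85, -0.115, 0.6, 0, 0, 0.052],
])

```text
clock: 17.62
position: [0.5827, -0.3141, 0.1703]
eef_rot: [[0.063, 0.998, 0.001], [0.998, -0.063, -0.0], [-0.0, 0.001, -1.0]]
wrist_force: [0.1, 0.2, -2.3]
finger_gap: 0.051
gripper_force: 53.2
```

```bash
python3 look.py g8 5 80 180 190 320 side; python3 - <<'E'
from h import *
from cell import arm
s=arm.read_state();print(s["eef_rot"].round(3)[:2],s["wrist_force"])
E
```

```text
[ 0.5827 -0.3141  0.1703] 17.625 [ 0.1  0.2 -2.3]
[[ 0.063  0.998  0.001]
 [ 0.998 -0.063 -0.001]] [ 0.31460427 -0.27374297 -3.03158619]
```

View pics/g8.png

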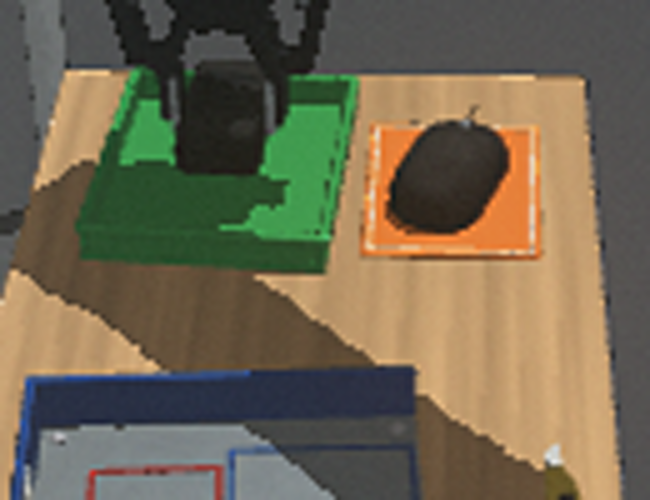

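The brick is over the tray, level. Lower and release.

Emit:
move_arm([
  [0, 0, 0.15, 0, 0, 0],
  [0, 0, 0.25, 0, 0, 0],
  [0, 0, 0.285, 0, 0, 0],
  [0, 0, 0.285, 0, 0, 0],
  [0, 0, 0.285, 0, 0, 0],
])

```text
clock: 18.3
position: [0.5821, -0.3141, 0.141]
eef_rot: [[0.063, 0.998, -0.0], [0.998, -0.063, 0.001], [0.001, -0.0, -1.0]]
wrist_force: [-4.2, 3.2, 4.1]
finger_gap: 0.0506
gripper_force: 54.2
```

Emit:
move_arm([
  [0, 0, 0, 0, 0, 0],
  [0, 0, 0, 0, 0, 0],
  [0, 0, 0, 0, 0, 0],
], claw=0.82)

```text
clock: 18.68
position: [0.5823, -0.3145, 0.1408]
eef_rot: [[0.064, 0.998, 0.0], [0.998, -0.064, -0.0], [-0.0, 0.0, -1.0]]
wrist_force: [0.1, -0.2, 0.0]
finger_gap: 0.0705
gripper_force: 0.0
```

Emit:
move_arm([
  [0, 0, -0.3, 0, 0, 0],
  [0, 0, -0.9, 0, 0, 0],
  [0, 0, -0.9, 0, 0, 0],
])

```text
clock: 19.05
position: [0.5837, -0.3163, 0.2357]
eef_rot: [[0.064, 0.998, 0.007], [0.998, -0.064, -0.003], [-0.003, 0.007, -1.0]]
wrist_force: [0.2, -0.7, -0.2]
finger_gap: 0.0702
gripper_force: 0.0
```

```bash
python3 look.py g9 5 80 180 190 320 side; python3 - <<'E'
from h import *
from cell import arm
s=arm.read_state();print(s["eef_rot"].round(3)[:2])
c=dict(np.load("g9.npz"));W=world(c);H=cv2.cvtColor(c["pixels"],cv2.COLOR_RGB2HSV).astype(int);X,Y,Z=[W[...,i] for i in range(3)]
m=(H[...,2]<90)&(X>.53)&(X<.64)&(Y<-.24)&(Y>-.4)&(abs(Z-.165)<.006);P=W[m][:,:2]*1000
print(m.sum(),cv2.minAreaRect(P.astype(np.float32)))
E
```

```text
[ 0.5837 -0.3163  0.2357] 19.05 [ 0.2 -0.7 -0.2]
[[ 0.064  0.998  0.004]
 [ 0.998 -0.064 -0.002]]
259 ((579.8595581054688, -313.4774169921875), (93.67809295654297, 49.84606170654297), 86.18099975585938)
```

Emit:
move_arm([
  [0, -0.71, 0, 0, 0, 0],
  [0, -0.71, 0, 0, 0, 0],
], claw=1)

```text
clock: 19.35
position: [0.5067, -0.3104, 0.2289]
eef_rot: [[0.068, 0.998, -0.003], [0.998, -0.068, 0.002], [0.002, -0.003, -1.0]]
wrist_force: [1.1, -0.4, 0.8]
finger_gap: 0.0852
gripper_force: 0.0
```

Emit:
move_arm([
  [0.01, -0.71, 0, 0, 0, 0.087],
  [0.01, -0.71, 0, 0, 0, 0.087],
  [0.01, -0.71, 0.3, 0, 0, 0.087],
  [0.01, -0.71, 0.5, 0, 0, 0.087],
  [0.01, -0.71, 0.5, 0, 0, 0.087],
])

```text
clock: 19.98
position: [0.4397, -0.3037, 0.1793]
eef_rot: [[0.331, 0.944, -0.003], [0.944, -0.331, 0.0], [-0.001, -0.003, -1.0]]
wrist_force: [-0.0, 0.9, 0.4]
finger_gap: 0.0852
gripper_force: 0.0
```

```bash
python3 look.py g10 5 80 180 190 320 side; python3 - <<'E'
from h import *
from cell import arm
s=arm.read_state();print(s["eef_rot"].round(3)[:2])
c=arm.capture("top");np.savez("t10.npz",**c);W=world(c)
H=cv2.cvtColor(c["pixels"],cv2.COLOR_RGB2HSV).astype(int);X,Y,Z=[W[...,i] for i in range(3)]
g=(H[...,0]>45)&(H[...,0]<80)&(H[...,1]>110)&(Y<-.15)&(X>.45)&(X<.72)
P=W[g&(Z>.1485)][:,:2]*1000;print("rim",len(P),cv2.minAreaRect(P.astype(np.float32)))
m=(H[...,2]<90)&(X>.53)&(X<.64)&(Y<-.24)&(Y>-.4)&(abs(Z-.165)<.006);P=W[m][:,:2]*1000;print("brick",m.sum(),cv2.minAreaRect(P.astype(np.float32)))
E
```

```text
[ 0.4397 -0.3037  0.1793] 19.975 [-0.   0.9  0.4]
[[ 0.331  0.944 -0.002]
 [ 0.944 -0.331 -0.   ]]
rim 453 ((553.4572143554688, -318.7161865234375), (194.3757781982422, 214.4503631591797), 86.10604095458984)
brick 572 ((578.482421875, -318.19989013671875), (92.13922882080078, 50.66446304321289), 86.39505004882812)
```

View pics/g10.png

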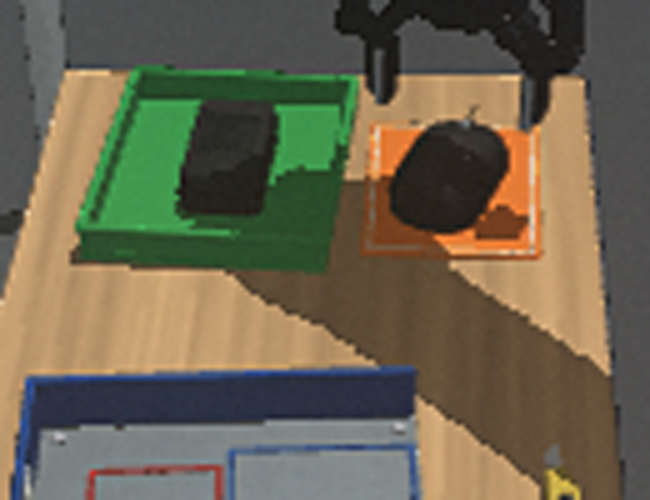

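The brick lies in the middle of the tray, within about 4 mm, and the mouse is between the open fingers. Lower and grip the mouse.

Emit:
move_arm([
  [0, 0, 0.25, 0, 0, 0],
  [0, 0, 0.41, 0, 0, 0],
  [0, 0, 0.41, 0, 0, 0],
  [0, 0, 0.41, 0, 0, 0],
])

```text
clock: 20.58
position: [0.4408, -0.3047, 0.1406]
eef_rot: [[0.331, 0.944, 0.001], [0.944, -0.331, -0.001], [-0.0, 0.001, -1.0]]
wrist_force: [-0.1, 0.6, 0.2]
finger_gap: 0.085
gripper_force: 0.0
```

Emit:
move_arm([
  [0, 0, 0, 0, 0, 0],
  [0, 0, 0, 0, 0, 0],
  [0, 0, 0, 0, 0, 0],
  [0, 0, 0, 0, 0, 0],
  [0, 0, 0, 0, 0, 0],
], claw=0, grip_force=25)

```text
clock: 21.2
position: [0.4412, -0.3045, 0.1409]
eef_rot: [[0.33, 0.944, 0.002], [0.944, -0.33, -0.0], [0.0, 0.002, -1.0]]
wrist_force: [-0.5, 1.2, 7.3]
finger_gap: 0.0575
gripper_force: 25.6
```

Emit:
move_arm([
  [0, 0, -0.1, 0, 0, 0],
  [0, 0, -0.4, 0, 0, 0],
  [0, 0, -0.95, 0, 0, 0],
  [0, 0, -0.95, 0, 0, 0],
])

```text
clock: 21.7
position: [0.442, -0.3058, 0.2387]
eef_rot: [[0.331, 0.944, 0.006], [0.944, -0.331, -0.002], [0.0, 0.006, -1.0]]
wrist_force: [0.8, -0.3, -0.9]
finger_gap: 0.0571
gripper_force: 27.1
```

```bash
python3 look.py g11 5 80 180 190 320 side;python3 - <<'E'
from h import *
from cell import arm
s=arm.read_state();print(s["eef_rot"].round(3)[:2],s["finger_gap"],s["gripper_force"])
for n in("g11","top"):
    c=dict(np.load("g11.npz")) if n=="g11" else arm.capture("top")
    W=world(c);H=cv2.cvtColor(c["pixels"],cv2.COLOR_RGB2HSV).astype(int);X,Y,Z=[W[...,i] for i in range(3)]
    r=((H[...,0]<8)|(H[...,0]>172))&(H[...,1]>110)&(X>.53)&(X<.65)&(abs(Y-.025)<.08)&(Z<.14)
    r=big(cv2.dilate(r.astype(np.uint8),np.ones((2,2))))&r
    k=np.argwhere(r)[:,::-1];print(n,"red",len(k),cv2.minAreaRect((plane(c,k,.134)[:,:2]*1000).astype(np.float32)))
    L=(W-s["position"])@s["eef_rot"]*1000
    m=(abs(L[...,1])<26)&(abs(L[...,0])<75)&(L[...,2]<15)&(L[...,2]>-34)&(H[...,2]<100)
    print(" mouse local",m.sum(),np.percentile(L[m],[1,50,99],axis=0).round(1).tolist() if m.any() else 0)
E
```

```text
[ 0.442  -0.3058  0.2387] 21.7 [ 0.8 -0.3 -0.9]
[[ 0.33   0.944  0.003]
 [ 0.944 -0.33  -0.   ]] 0.057348901759351124 27.13727369438857
g11 red 114 ((593.7453002929688, 25.213970184326172), (69.54193115234375, 115.35343170166016), 4.4726338386535645)
 mouse local 350 [[-35.7, -25.5, -29.1], [31.6, -4.8, -23.1], [48.3, 24.1, 3.8]]
top red 149 ((592.0397338867188, 23.955997467041016), (71.70654296875, 115.54724884033203), 4.501999378204346)
 mouse local 220 [[15.4, -25.4, -29.0], [32.3, -2.3, -21.8], [45.8, 23.1, -1.5]]
```

View pics/g11.png

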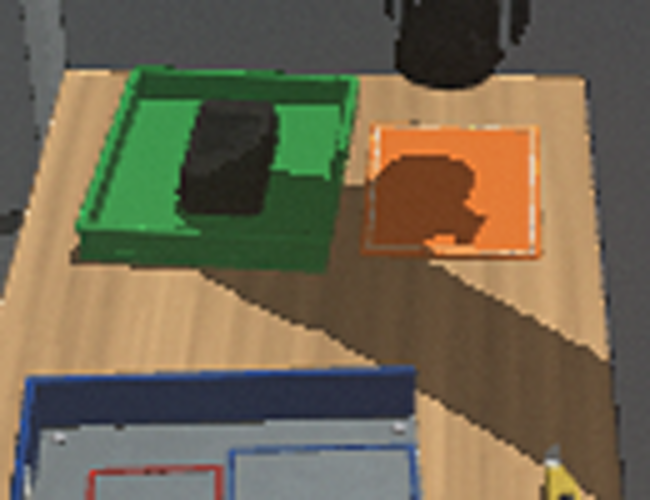

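Mouse held level. Carry it to the red outline.

Emit:
move_arm([
  [0.906, 0.086, 0, 0, 0, 0],
  [0.906, 0.086, 0, 0, 0, 0],
])

```text
clock: 22.05
position: [0.4791, -0.2183, 0.2335]
eef_rot: [[0.328, 0.945, -0.002], [0.945, -0.328, 0.001], [0.0, -0.002, -1.0]]
wrist_force: [0.3, -0.2, -0.5]
finger_gap: 0.0577
gripper_force: 27.1
```

Emit:
move_arm([
  [0.906, 0.086, 0, 0, 0, 0],
  [0.906, 0.086, 0, 0, 0, 0],
])

```text
clock: 22.3
position: [0.5171, -0.1349, 0.2334]
eef_rot: [[0.327, 0.945, -0.002], [0.945, -0.327, 0.001], [-0.0, -0.002, -1.0]]
wrist_force: [0.9, -0.9, -1.5]
finger_gap: 0.0573
gripper_force: 27.1
```

Emit:
move_arm([
  [0.906, 0.086, 0, 0, 0, 0],
  [0.906, 0.086, 0, 0, 0, 0],
])

```text
clock: 22.55
position: [0.5551, -0.0522, 0.2332]
eef_rot: [[0.327, 0.945, -0.002], [0.945, -0.327, 0.0], [-0.001, -0.002, -1.0]]
wrist_force: [0.3, 0.1, -2.0]
finger_gap: 0.0575
gripper_force: 27.1
```

Emit:
move_arm([
  [0.906, 0.086, 0, 0, 0, -0.132],
  [0.906, 0.086, 0, 0, 0, -0.132],
  [0.906, 0.086, 0, 0, 0, -0.132],
  [0.906, 0.086, 0.4, 0, 0, -0.132],
  [0.906, 0.086, 0.6, 0, 0, -0.132],
  [0.906, 0.086, 0.6, 0, 0, -0.132],
  [0.906, 0.086, 0.6, 0, 0, -0.132],
])

```text
clock: 23.42
position: [0.5933, 0.0258, 0.1758]
eef_rot: [[-0.077, 0.997, 0.001], [0.997, 0.077, -0.0], [-0.0, 0.001, -1.0]]
wrist_force: [-0.5, -1.1, -1.1]
finger_gap: 0.0574
gripper_force: 27.1
```

```bash
python3 look.py g12 6 120 220 180 290 side;python3 - <<'E'
from h import *
from cell import arm
s=arm.read_state();print(s["eef_rot"].round(4)[:2],s["finger_gap"])
c=dict(np.load("g12.npz"));W=world(c);H=cv2.cvtColor(c["pixels"],cv2.COLOR_RGB2HSV).astype(int)
L=(W-s["position"])@s["eef_rot"]*1000
m=(abs(L[...,1])<26)&(abs(L[...,0])<75)&(L[...,2]<15)&(L[...,2]>-34)&(H[...,2]<100)
print(" mouse local",m.sum(),np.percentile(L[m],[1,50,99],axis=0).round(1).tolist())
E
```

```text
[0.5933 0.0258 0.1758] 23.425 [-0.5 -1.1 -1.1]
[[-7.70e-02  9.97e-01  1.60e-03]
 [ 9.97e-01  7.70e-02  2.00e-04]] 0.05756533489032655
 mouse local 596 [[-40.9, -25.0, -28.0], [25.8, -1.7, -21.5], [48.9, 24.4, 6.4]]
```

View pics/g12.png

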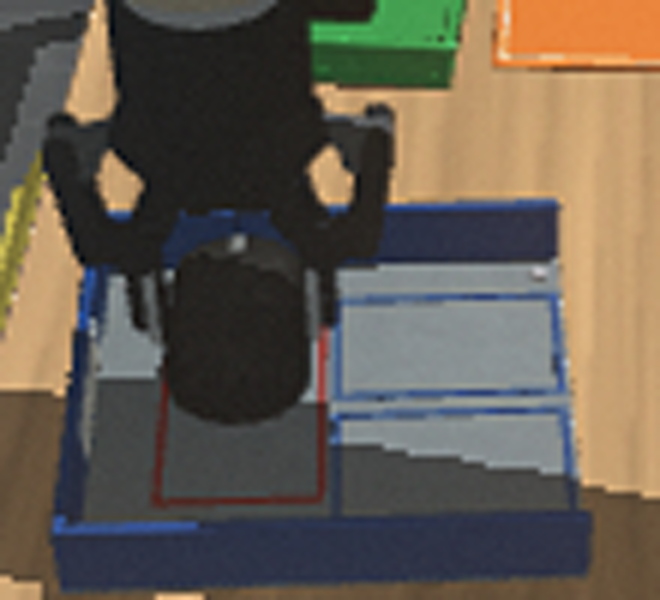

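The mouse is above the outline, aligned. Lower and release.

Emit:
move_arm([
  [0.02, 0, 0.2, 0, 0, 0],
  [0.02, 0, 0.3, 0, 0, 0],
  [0.02, 0, 0.325, 0, 0, 0],
  [0.02, 0, 0.325, 0, 0, 0],
  [0.02, 0, 0.325, 0, 0, 0],
])

```text
clock: 24.1
position: [0.5926, 0.0282, 0.1421]
eef_rot: [[-0.078, 0.997, -0.0], [0.997, 0.078, -0.0], [-0.0, -0.0, -1.0]]
wrist_force: [-0.2, -0.2, -0.5]
finger_gap: 0.0569
gripper_force: 27.1
```

Emit:
move_arm([
  [0, 0, 0, 0, 0, 0],
  [0, 0, 0, 0, 0, 0],
  [0, 0, 0, 0, 0, 0],
], claw=0.9)

```text
clock: 24.48
position: [0.5927, 0.0283, 0.1424]
eef_rot: [[-0.078, 0.997, 0.0], [0.997, 0.078, -0.0], [-0.0, 0.0, -1.0]]
wrist_force: [-0.1, 0.1, 0.5]
finger_gap: 0.0766
gripper_force: 0.0
```

Emit:
move_arm([
  [0, 0, -0.3, 0, 0, 0],
  [0, 0, -0.95, 0, 0, 0],
  [0, 0, -0.95, 0, 0, 0],
  [0.9, 0, -0.95, 0, 0, 0],
  [0.9, 0, -0.95, 0, 0, 0],
])

```text
clock: 25.1
position: [0.5849, 0.122, 0.2365]
eef_rot: [[-0.081, 0.997, -0.001], [0.997, 0.081, 0.001], [0.001, -0.001, -1.0]]
wrist_force: [0.0, 0.1, -0.6]
finger_gap: 0.0768
gripper_force: 0.0
```

```bash
python3 look.py g13 6 130 225 190 290 top;python3 - <<'E'
from h import *
from cell import arm
s=arm.read_state();print(s["eef_rot"].round(4)[:2])
for n in("top","side"):
    c=arm.capture(n);W=world(c);H=cv2.cvtColor(c["pixels"],cv2.COLOR_RGB2HSV).astype(int);X,Y,Z=[W[...,i] for i in range(3)]
    m=(X>.53)&(X<.65)&(abs(Y-.025)<.075)&(Z>.142)&(Z<.175)&(H[...,2]<90);k=np.argwhere(m)
    print(n,len(k),cv2.minAreaRect((W[m][:,:2]*1000).astype(np.float32)),np.percentile(Z[m],[5,95]))
    g=(H[...,0]>45)&(H[...,0]<80)&(H[...,1]>110)&(Y<-.15)&(X>.45)&(X<.72)
    P=W[g&(Z>.1485)][:,:2]*1000;print("rim",len(P),cv2.minAreaRect(P.astype(np.float32)) if len(P) else 0)
    m=(H[...,2]<90)&(X>.53)&(X<.64)&(Y<-.24)&(Y>-.4)&(abs(Z-.165)<.006);P=W[m][:,:2]*1000;print("brick",m.sum(),cv2.minAreaRect(P.astype(np.float32)) if len(P) else 0)
E
```

```text
[0.5849 0.122  0.2365] 25.1 [ 0.   0.1 -0.6]
[[-0.0846  0.9964 -0.0015]
 [ 0.9964  0.0846  0.0017]]
top 685 ((594.4076538085938, 39.74878692626953), (135.2210235595703, 76.22607421875), 73.73921203613281) [0.14861162 0.169839  ]
rim 602 ((582.7130126953125, -320.56048583984375), (193.69825744628906, 154.27455139160156), 86.30352020263672)
brick 542 ((578.986572265625, -318.50262451171875), (91.58433532714844, 49.37556457519531), 86.97139739990234)
side 616 ((590.371337890625, 30.308359146118164), (59.25950241088867, 99.14006042480469), 5.065553188323975) [0.14670002 0.16904924]
rim 202 ((560.378173828125, -316.20562744140625), (197.5560760498047, 108.05358123779297), 87.25428771972656)
brick 218 ((575.1323852539062, -314.78662109375), (42.813175201416016, 94.63541412353516), 0.7390860319137573)
```

View pics/g13.png

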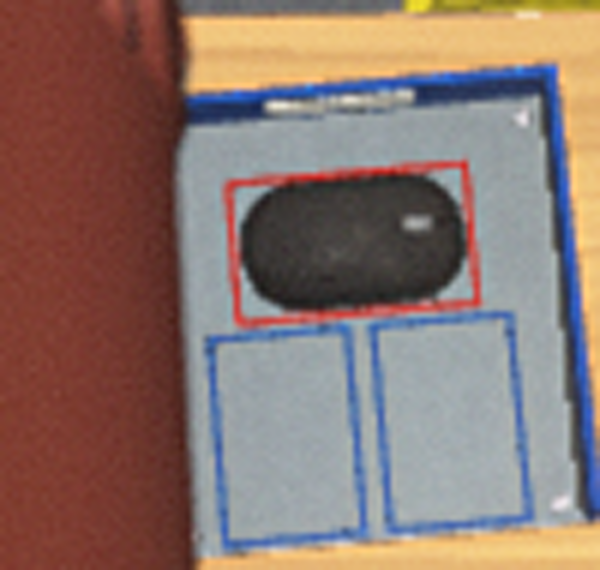

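The mouse lies centred and square in the red outline: outline columns 231–472, mouse 241–467. Now fetch the box, going back to the exact pose where it was released.

Emit:
move_arm([
  [0.73, -0.02, 0, 0, 0, 0],
  [0.73, -0.02, 0, 0, 0, 0],
], claw=0.59)

```text
clock: 25.5
position: [0.5771, 0.1945, 0.2364]
eef_rot: [[-0.082, 0.997, -0.001], [0.997, 0.082, 0.001], [0.001, -0.001, -1.0]]
wrist_force: [-0.3, -0.6, 0.4]
finger_gap: 0.0502
gripper_force: 0.0
```

Emit:
move_arm([
  [0.73, -0.02, 0, 0, 0, -0.491],
  [0.73, -0.02, 0, 0, 0, -0.491],
  [0.73, -0.02, 0, 0, 0, -0.491],
  [0.73, -0.02, 0, 0, 0, -0.491],
  [0.73, -0.02, 0, 0, 0, -0.491],
  [0.73, -0.02, 0, 0, 0, -0.491],
  [0.73, -0.02, 0, 0, 0, -0.491],
  [0.73, -0.02, 0, 0, 0, -0.491],
])

```text
clock: 26.5
position: [0.5709, 0.2614, 0.2369]
eef_rot: [[-1.0, -0.011, -0.0], [-0.011, 1.0, -0.001], [0.0, -0.001, -1.0]]
wrist_force: [-0.1, -1.3, 0.3]
finger_gap: 0.0505
gripper_force: 0.0
```

Emit:
move_arm([
  [0, 0, 0, 0, 0, 0],
  [0, 0, 0, 0, 0, 0],
])

```text
clock: 26.75
position: [0.5706, 0.2624, 0.2372]
eef_rot: [[-1.0, -0.002, -0.0], [-0.002, 1.0, -0.0], [0.0, -0.0, -1.0]]
wrist_force: [-0.9, 0.4, 0.5]
finger_gap: 0.0501
gripper_force: 0.0
```

```bash
cat > go.py <<'E'
import sys,numpy as np
from cell import arm
x,y,z,yaw=map(float,sys.argv[1:5])   # mm, yaw of tool y in deg
s=arm.read_state();R=s["eef_rot"]
d=R.T@(np.array([x,y,z])/1000-s["position"]);a=np.degrees(np.arctan2(R[1,1],R[0,1]))
print("shift units",(d*10).round(3),"rz",round(-(yaw-a)/180,4),"tilt",R[2,:2].round(4),"yaw",a.round(2),s["position"].round(4))
E
python3 go.py 567.4 263.7 152.3 93.1
```

```text
shift units [0.032 0.013 0.849] rz -0.0167 tilt [ 0.0001 -0.0003] yaw 90.09 [0.5706 0.2624 0.2372]
```

Emit:
move_arm([
  [0.032, 0.013, 0.1, 0, 0, -0.0167],
  [0.032, 0.013, 0.3, 0, 0, -0.0167],
  [0.032, 0.013, 0.3, 0, 0, -0.0167],
  [0.032, 0.013, 0.3, 0, 0, -0.0167],
])

```text
clock: 27.25
position: [0.5674, 0.2645, 0.208]
eef_rot: [[-0.998, -0.058, 0.001], [-0.058, 0.998, 0.0], [-0.001, 0.0, -1.0]]
wrist_force: [-0.1, -0.3, 0.0]
finger_gap: 0.0503
gripper_force: 0.0
```

```bash
python3 go.py 567.4 263.7 152.3 93.1
```

```text
shift units [ 0.001 -0.008  0.557] rz 0.0012 tilt [-0.0005  0.    ] yaw 93.31 [0.5674 0.2645 0.208 ]
```

Emit:
move_arm([
  [0, -0.008, 0.3, 0, 0, 0.001],
  [0, -0.008, 0.55, 0, 0, 0.001],
  [0, -0.008, 0.55, 0, 0, 0.001],
  [0, -0.008, 0.55, 0, 0, 0.001],
])

```text
clock: 27.75
position: [0.568, 0.264, 0.1539]
eef_rot: [[-0.998, -0.056, 0.002], [-0.056, 0.998, 0.001], [-0.002, 0.001, -1.0]]
wrist_force: [-0.1, -0.1, -0.5]
finger_gap: 0.0504
gripper_force: 0.0
```

Emit:
move_arm([
  [0, 0, 0, 0, 0, 0],
  [0, 0, 0, 0, 0, 0],
  [0, 0, 0, 0, 0, 0],
  [0, 0, 0, 0, 0, 0],
], claw=0, grip_force=25)

```text
clock: 28.25
position: [0.568, 0.2642, 0.1538]
eef_rot: [[-0.998, -0.056, 0.002], [-0.056, 0.998, 0.001], [-0.002, 0.001, -1.0]]
wrist_force: [-0.8, -0.2, 6.0]
finger_gap: 0.0292
gripper_force: 25.6
```

Emit:
move_arm([
  [0, 0, -0.1, 0, 0, 0],
  [0, 0, -0.4, 0, 0, 0],
  [0, 0, -0.8, 0, 0, 0],
  [0, 0, -0.8, 0, 0, 0],
  [0, 0, -0.8, 0, 0, 0],
])

```text
clock: 28.88
position: [0.5669, 0.2638, 0.2321]
eef_rot: [[-0.998, -0.056, -0.0], [-0.056, 0.998, -0.0], [0.0, -0.0, -1.0]]
wrist_force: [0.4, 1.0, 0.0]
finger_gap: 0.0295
gripper_force: 24.8
```

```bash
python3 go.py 505 -16 153.2 93.1
```

```text
shift units [ 0.775 -2.759  0.789] rz 0.0007 tilt [ 0.0004 -0.    ] yaw 93.23 [0.5669 0.2638 0.2321]
```

Emit:
move_arm([
  [0.257, -0.92, 0, 0, 0, 0],
  [0.257, -0.92, 0, 0, 0, 0],
])

```text
clock: 29.12
position: [0.5458, 0.1672, 0.2311]
eef_rot: [[-0.999, -0.054, -0.002], [-0.054, 0.999, -0.002], [0.002, -0.002, -1.0]]
wrist_force: [0.5, -0.4, -0.4]
finger_gap: 0.0293
gripper_force: 24.9
```

Emit:
move_arm([
  [0.257, -0.92, 0, 0, 0, 0],
  [0.257, -0.92, 0, 0, 0, 0],
])

```text
clock: 29.38
position: [0.5249, 0.0738, 0.2313]
eef_rot: [[-0.999, -0.053, -0.002], [-0.053, 0.999, -0.001], [0.002, -0.001, -1.0]]
wrist_force: [0.8, -0.5, -0.8]
finger_gap: 0.0291
gripper_force: 24.9
```

Emit:
move_arm([
  [0.257, -0.92, 0, 0, 0, 0],
  [0.257, -0.92, 0, 0, 0, 0],
  [0.257, -0.92, 0.3, 0, 0, 0],
  [0.257, -0.92, 0.5, 0, 0, 0],
  [0.257, -0.92, 0.5, 0, 0, 0],
  [0.257, -0.92, 0.5, 0, 0, 0],
])

```text
clock: 30.12
position: [0.5058, -0.016, 0.1826]
eef_rot: [[-0.998, -0.056, -0.0], [-0.056, 0.998, -0.0], [0.0, -0.0, -1.0]]
wrist_force: [-0.2, -0.6, -0.5]
finger_gap: 0.0296
gripper_force: 24.9
```

```bash
python3 go.py 505.6 -16 154.8 93.1
```

```text
shift units [0.002 0.001 0.278] rz 0.0007 tilt [ 0.0002 -0.0003] yaw 93.23 [ 0.5058 -0.016   0.1826]
```

Lower, release, rise, and move back towards the mat for the tags.

Emit:
move_arm([
  [0, 0, 0.15, 0, 0, 0],
  [0, 0, 0.25, 0, 0, 0],
  [0, 0, 0.275, 0, 0, 0],
  [0, 0, 0.275, 0, 0, 0],
  [0, 0, 0.275, 0, 0, 0],
])

```text
clock: 30.75
position: [0.5055, -0.0161, 0.1548]
eef_rot: [[-0.998, -0.056, -0.001], [-0.056, 0.998, 0.0], [0.001, 0.0, -1.0]]
wrist_force: [-3.6, -0.2, 5.1]
finger_gap: 0.0291
gripper_force: 25.5
```

Emit:
move_arm([
  [0, 0, 0, 0, 0, 0],
  [0, 0, 0, 0, 0, 0],
  [0, 0, 0, 0, 0, 0],
], claw=0.55)

```text
clock: 31.12
position: [0.5058, -0.0161, 0.1547]
eef_rot: [[-0.998, -0.056, 0.0], [-0.056, 0.998, -0.0], [-0.0, -0.0, -1.0]]
wrist_force: [0.3, -0.7, -0.2]
finger_gap: 0.0469
gripper_force: 0.0
```

Emit:
move_arm([
  [0, 0, -0.3, 0, 0, 0],
  [0, 0, -0.9, 0, 0, 0],
  [0, 0, -0.9, 0, 0, 0],
])

```text
clock: 31.5
position: [0.508, -0.0162, 0.2489]
eef_rot: [[-0.998, -0.056, 0.007], [-0.056, 0.998, 0.002], [-0.007, 0.001, -1.0]]
wrist_force: [-0.3, 1.0, -0.9]
finger_gap: 0.047
gripper_force: 0.0
```

Emit:
move_arm([
  [-0.22, 0.9, 0, 0, 0, 0],
  [-0.22, 0.9, 0, 0, 0, 0],
], claw=0.82)

```text
clock: 31.75
position: [0.5225, 0.0783, 0.2442]
eef_rot: [[-0.998, -0.059, -0.001], [-0.059, 0.998, 0.001], [0.001, 0.001, -1.0]]
wrist_force: [-0.4, 0.9, -0.9]
finger_gap: 0.0699
gripper_force: 0.0
```

Emit:
move_arm([
  [-0.22, 0.9, 0, 0, 0, 0],
  [-0.22, 0.9, 0, 0, 0, 0],
])

```text
clock: 32.0
position: [0.539, 0.1699, 0.2437]
eef_rot: [[-0.998, -0.06, -0.001], [-0.06, 0.998, -0.0], [0.001, -0.0, -1.0]]
wrist_force: [0.3, -0.8, -0.2]
finger_gap: 0.0702
gripper_force: 0.0
```

Emit:
move_arm([
  [-0.22, 0.9, 0, 0, 0, 0],
  [-0.22, 0.9, 0, 0, 0, 0],
  [-0.22, 0.9, 0, 0, 0, 0],
])

```text
clock: 32.38
position: [0.5558, 0.2598, 0.2433]
eef_rot: [[-0.998, -0.06, -0.001], [-0.06, 0.998, -0.001], [0.002, -0.001, -1.0]]
wrist_force: [-0.0, -0.1, 0.2]
finger_gap: 0.0702
gripper_force: 0.0
```

```bash
python3 go.py 573.5 347 134.4 93.6
```

```text
shift units [-0.23   0.862  1.088] rz -0.0009 tilt [ 0.0015 -0.0013] yaw 93.44 [0.5558 0.2598 0.2433]
```

Emit:
move_arm([
  [-0.23, 0.865, 0, 0, 0, -0.001],
  [-0.23, 0.865, 0.3, 0, 0, -0.001],
  [-0.23, 0.865, 0.7, 0, 0, -0.001],
  [-0.23, 0.865, 0.7, 0, 0, -0.001],
  [-0.23, 0.865, 0.7, 0, 0, -0.001],
])

```text
clock: 33.0
position: [0.5756, 0.3436, 0.1765]
eef_rot: [[-0.998, -0.057, 0.001], [-0.057, 0.998, 0.0], [-0.001, 0.0, -1.0]]
wrist_force: [0.4, 0.3, 1.4]
finger_gap: 0.0699
gripper_force: 0.0
```

```bash
python3 go.py 573.5 347 134.4 93.6
```

```text
shift units [0.019 0.035 0.421] rz -0.0017 tilt [-0.0014  0.0003] yaw 93.3 [0.5756 0.3436 0.1765]
```

Emit:
move_arm([
  [0.016, 0.035, 0.2, 0, 0, -0.002],
  [0.016, 0.035, 0.41, 0, 0, -0.002],
  [0.016, 0.035, 0.41, 0, 0, -0.002],
  [0.016, 0.035, 0.41, 0, 0, -0.002],
])

```text
clock: 33.5
position: [0.5729, 0.3481, 0.134]
eef_rot: [[-0.998, -0.065, 0.0], [-0.065, 0.998, -0.0], [-0.0, -0.0, -1.0]]
wrist_force: [0.5, 0.3, 0.1]
finger_gap: 0.0702
gripper_force: 0.0
```

```bash
python3 go.py 573.5 347 134.4 93.6
```

```text
shift units [-0.005 -0.012 -0.004] rz 0.0009 tilt [-0.0001 -0.0002] yaw 93.75 [0.5729 0.3481 0.134 ]
```

Emit:
move_arm([
  [-0.005, -0.011, 0, 0, 0, 0],
  [-0.005, -0.011, 0, 0, 0, 0],
  [-0.005, -0.011, 0, 0, 0, 0],
  [-0.005, -0.011, 0, 0, 0, 0],
  [-0.005, -0.011, 0, 0, 0, 0],
], claw=0, grip_force=30)

```text
clock: 34.12
position: [0.5739, 0.3472, 0.1347]
eef_rot: [[-0.998, -0.065, 0.001], [-0.065, 0.998, 0.001], [-0.001, 0.001, -1.0]]
wrist_force: [-0.5, -1.0, 6.3]
finger_gap: 0.0511
gripper_force: 33.1
```

Emit:
move_arm([
  [0, 0, -0.1, 0, 0, 0],
  [0, 0, -0.4, 0, 0, 0],
  [0, 0, -0.9, 0, 0, 0],
  [0, 0, -0.9, 0, 0, 0],
  [0, 0, -0.9, 0, 0, 0],
])

```text
clock: 34.75
position: [0.573, 0.3472, 0.2236]
eef_rot: [[-0.998, -0.066, -0.0], [-0.066, 0.998, -0.0], [0.0, -0.0, -1.0]]
wrist_force: [0.5, 0.3, -0.5]
finger_gap: 0.0515
gripper_force: 32.4
```

```bash
python3 go.py 502.2 56.8 135.2 93.6
```

```text
shift units [ 0.897 -2.851  0.885] rz 0.0009 tilt [ 0.0004 -0.    ] yaw 93.77 [0.573  0.3472 0.2236]
```

Emit:
move_arm([
  [0.298, -0.95, 0, 0, 0, 0],
  [0.298, -0.95, 0, 0, 0, 0],
])

```text
clock: 35.0
position: [0.5488, 0.2473, 0.2222]
eef_rot: [[-0.998, -0.064, -0.002], [-0.064, 0.998, -0.002], [0.002, -0.002, -1.0]]
wrist_force: [0.6, -0.3, -0.8]
finger_gap: 0.0514
gripper_force: 32.3
```

Emit:
move_arm([
  [0.298, -0.95, 0, 0, 0, 0],
  [0.298, -0.95, 0, 0, 0, 0],
])

```text
clock: 35.25
position: [0.525, 0.1503, 0.2226]
eef_rot: [[-0.998, -0.063, -0.002], [-0.063, 0.998, -0.001], [0.002, -0.001, -1.0]]
wrist_force: [0.5, 0.4, -0.3]
finger_gap: 0.0514
gripper_force: 32.3
```

Emit:
move_arm([
  [0.298, -0.95, 0, 0, 0, 0],
  [0.298, -0.95, 0, 0, 0, 0],
  [0.298, -0.95, 0.2, 0, 0, 0],
  [0.298, -0.95, 0.5, 0, 0, 0],
  [0.298, -0.95, 0.5, 0, 0, 0],
  [0.298, -0.95, 0.5, 0, 0, 0],
])

```text
clock: 36.0
position: [0.5028, 0.057, 0.1742]
eef_rot: [[-0.998, -0.066, -0.0], [-0.066, 0.998, -0.0], [0.0, -0.0, -1.0]]
wrist_force: [0.0, 0.4, -0.9]
finger_gap: 0.051
gripper_force: 32.3
```

```bash
python3 go.py 502.6 56.8 136 93.6; python3 look.py g14 6 120 220 180 290 side
```

```text
shift units [ 0.002 -0.001  0.382] rz 0.0009 tilt [ 0.0003 -0.0005] yaw 93.77 [0.5028 0.057  0.1742]
[0.5028 0.057  0.1742] 36.0 [ 0.   0.4 -0.9]
```

View pics/g14.png

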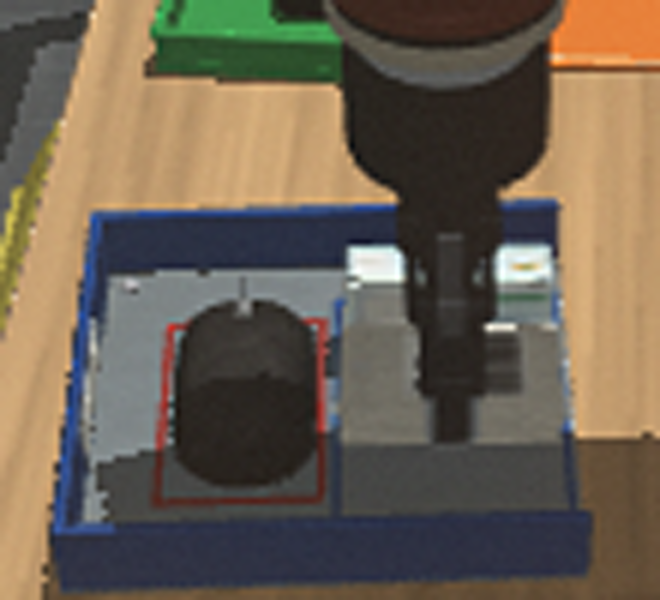

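The tags hover over their spot and the box stands in its place. Lower, release and retreat upwards and to the left.

Emit:
move_arm([
  [0, 0, 0.2, 0, 0, 0],
  [0, 0, 0.34, 0, 0, 0],
  [0, 0, 0.38, 0, 0, 0],
  [0, 0, 0.38, 0, 0, 0],
  [0, 0, 0.38, 0, 0, 0],
])

```text
clock: 36.67
position: [0.5032, 0.057, 0.1363]
eef_rot: [[-0.998, -0.066, 0.001], [-0.066, 0.998, 0.0], [-0.001, 0.0, -1.0]]
wrist_force: [-0.0, -0.3, -0.4]
finger_gap: 0.0516
gripper_force: 32.3
```

Emit:
move_arm([
  [0, 0, 0, 0, 0, 0],
  [0, 0, 0, 0, 0, 0],
  [0, 0, 0, 0, 0, 0],
], claw=0.77)

```text
clock: 37.05
position: [0.5029, 0.057, 0.1359]
eef_rot: [[-0.998, -0.066, 0.0], [-0.066, 0.998, 0.0], [-0.0, 0.0, -1.0]]
wrist_force: [0.9, -0.0, 0.3]
finger_gap: 0.0657
gripper_force: 0.0
```

Emit:
move_arm([
  [0, 0, -0.3, 0, 0, 0],
  [0, 0, -0.95, 0, 0, 0],
  [0, 0, -0.95, 0, 0, 0],
])

```text
clock: 37.42
position: [0.5051, 0.0572, 0.2351]
eef_rot: [[-0.998, -0.065, 0.007], [-0.065, 0.998, 0.003], [-0.007, 0.002, -1.0]]
wrist_force: [0.4, -0.0, -0.3]
finger_gap: 0.066
gripper_force: 0.0
```

Emit:
move_arm([
  [0, 0.95, -0.5, 0, 0, 0],
  [0, 0.95, -0.5, 0, 0, 0],
])

```text
clock: 37.67
position: [0.4961, 0.1536, 0.2814]
eef_rot: [[-0.998, -0.066, -0.0], [-0.066, 0.998, 0.001], [0.0, 0.001, -1.0]]
wrist_force: [0.2, 0.5, -0.2]
finger_gap: 0.066
gripper_force: 0.0
```

Emit:
move_arm([
  [0, 0.95, 0, 0, 0, 0],
  [0, 0.95, 0, 0, 0, 0],
  [0, 0.95, 0, 0, 0, 0],
])

```text
clock: 38.05
position: [0.4891, 0.2496, 0.2795]
eef_rot: [[-0.998, -0.071, -0.002], [-0.071, 0.998, -0.001], [0.002, -0.001, -1.0]]
wrist_force: [-0.3, -0.6, 0.3]
finger_gap: 0.066
gripper_force: 0.0
```

```bash
python3 - <<'E'
from h import *
from cell import arm
for n in("top","side"):
    c=arm.capture(n);W=world(c);X,Y,Z=[W[...,i] for i in range(3)];H=cv2.cvtColor(c["pixels"],cv2.COLOR_RGB2HSV).astype(int)
    o=dict(np.load(n+"0.npz"));W0=world(o)
    for nm,f in(("tags",lambda W:(abs(W[...,1]-.06)<.05)&(W[...,0]<.555)&(W[...,0]>.44)&(W[...,2]>.147)&(W[...,2]<.158)&(W[...,1]>.01)&(W[...,1]<.1)),("box",lambda W:(abs(W[...,1]+.016)<.04)&(W[...,0]<.56)&(W[...,0]>.44)&(W[...,2]>.178)&(W[...,2]<.19))):
        for w in(W0,W):
            P=w[big(f(w))][:,:2]*1000;mu=P.mean(0);e,V=np.linalg.eigh(np.cov((P-mu).T));print(n,nm,len(P),mu.round(1),np.degrees(np.arctan2(V[1,1],V[0,1])).round(1),np.sqrt(12*e).round(1))
    g=(H[...,0]>45)&(H[...,0]<80)&(H[...,1]>110)&(Y<-.15)&(X>.45)&(X<.72)
    P=W[g&(Z>.1485)][:,:2]*1000;print("rim",len(P),cv2.minAreaRect(P.astype(np.float32)))
    m=(H[...,2]<90)&(X>.53)&(X<.64)&(Y<-.24)&(Y>-.4)&(abs(Z-.165)<.006);P=W[m][:,:2]*1000;print("brick",m.sum(),cv2.minAreaRect(P.astype(np.float32)))
    if n=="side":cv2.imwrite("pics/fin.png",cv2.resize(c["pixels"][80:330,120:340,::-1],None,fx=2.3,fy=2.3))
E
```

```text
top tags 602 [499.7  53.5] -175.7 [54.1 89.4]
top tags 604 [500.3  56.3] -177.0 [53.7 89.7]
top box 326 [503.7 -18.9] -177.0 [26.8 88.9]
top box 327 [503.1 -16.5] -177.1 [27.2 88. ]
rim 607 ((583.1353149414062, -320.9275817871094), (193.58013916015625, 154.88038635253906), 86.48246002197266)
brick 559 ((578.6362915039062, -318.5130615234375), (91.66145324707031, 50.21382141113281), 86.35548400878906)
side tags 559 [502.4  58.4] -177.4 [55.4 89.9]
side tags 159 [533.7  63.4] 97.1 [25.9 56.2]
side box 285 [505.8 -14.2] -176.8 [29.6 87. ]
side box 2 [545.2   0.9] 122.2 [ nan 13.5]
rim 145 ((641.973388671875, -317.57476806640625), (66.23269653320312, 201.45919799804688), 6.5479607582092285)
brick 14 ((603.7009887695312, -290.2821044921875), (6.4056501388549805, 36.05008316040039), 5.165038108825684)<stdin>:8: RuntimeWarning: invalid value encountered in sqrt
```

View pics/fin.png

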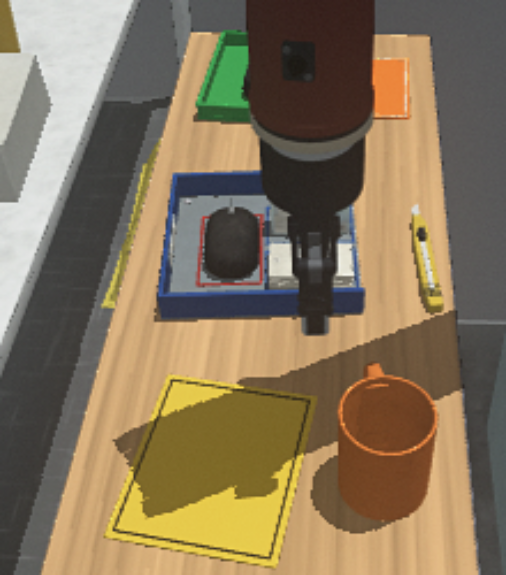

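The same-camera comparison shows tags and box both about 2.6 mm further left (+y) than at the start. I'll mend that with a small regrasp of each, tags first.

```bash
python3 go.py 502.9 57 136.5 93.77
```

```text
shift units [-0.003 -1.893  1.439] rz -0.0 tilt [ 0.0008 -0.0011] yaw 93.76 [0.4903 0.246  0.2802]
```

Emit:
move_arm([
  [0, -0.946, 0, 0, 0, 0],
  [0, -0.946, 0, 0, 0, 0],
])

```text
clock: 38.4
position: [0.497, 0.1474, 0.2808]
eef_rot: [[-0.998, -0.061, 0.0], [-0.061, 0.998, -0.0], [-0.0, -0.0, -1.0]]
wrist_force: [0.6, 0.2, -0.7]
finger_gap: 0.0657
gripper_force: 0.0
```

Emit:
move_arm([
  [0, -0.946, 0, 0, 0, 0],
  [0, -0.946, 0.3, 0, 0, 0],
  [0, -0.946, 0.95, 0, 0, 0],
  [0, -0.946, 0.95, 0, 0, 0],
  [0, -0.946, 0.95, 0, 0, 0],
])

```text
clock: 39.02
position: [0.5034, 0.0575, 0.1874]
eef_rot: [[-0.998, -0.065, 0.001], [-0.065, 0.998, 0.0], [-0.001, 0.0, -1.0]]
wrist_force: [0.1, -0.5, 1.2]
finger_gap: 0.0659
gripper_force: 0.0
```

```bash
python3 go.py 502.9 57 136 93.77
```

```text
shift units [ 0.005 -0.005  0.514] rz -0.0002 tilt [-0.0009  0.    ] yaw 93.73 [0.5034 0.0575 0.1874]
```

Emit:
move_arm([
  [0.003, -0.031, 0.3, 0, 0, -0.004],
  [0.003, -0.031, 0.5, 0, 0, -0.004],
  [0.003, -0.031, 0.5, 0, 0, -0.004],
  [0.003, -0.031, 0.5, 0, 0, -0.004],
])

```text
clock: 39.52
position: [0.5039, 0.0551, 0.1379]
eef_rot: [[-0.997, -0.079, 0.002], [-0.079, 0.997, 0.001], [-0.003, 0.001, -1.0]]
wrist_force: [1.0, -0.6, 0.0]
finger_gap: 0.0659
gripper_force: 0.0
```

Emit:
move_arm([
  [0, 0, 0, 0, 0, 0],
  [0, 0, 0, 0, 0, 0],
  [0, 0, 0, 0, 0, 0],
  [0, 0, 0, 0, 0, 0],
], claw=0, grip_force=20)

```text
clock: 40.02
position: [0.5037, 0.055, 0.1375]
eef_rot: [[-0.997, -0.078, 0.002], [-0.078, 0.997, 0.001], [-0.002, 0.001, -1.0]]
wrist_force: [-0.9, 1.4, 6.7]
finger_gap: 0.0514
gripper_force: 20.1
```

Emit:
move_arm([
  [0, 0, 0, 0, 0, 0],
  [0, 0, 0, 0, 0, 0],
  [0, 0, 0, 0, 0, 0],
], claw=0.77)

```text
clock: 40.4
position: [0.5026, 0.0546, 0.1359]
eef_rot: [[-0.997, -0.078, -0.0], [-0.078, 0.997, -0.0], [0.0, -0.0, -1.0]]
wrist_force: [0.1, 0.1, -0.6]
finger_gap: 0.0658
gripper_force: 0.0
```

Emit:
move_arm([
  [0, 0, -0.3, 0, 0, 0],
  [0, 0, -0.95, 0, 0, 0],
  [0, 0, -0.95, 0, 0, 0],
])

```text
clock: 40.78
position: [0.5049, 0.0548, 0.235]
eef_rot: [[-0.997, -0.078, 0.006], [-0.078, 0.997, 0.003], [-0.006, 0.002, -1.0]]
wrist_force: [0.7, -0.5, 0.3]
finger_gap: 0.0662
gripper_force: 0.0
```

```bash
python3 go.py 505.7 -18.6 154.7 93.2
```

```text
shift units [ 0.054 -0.734  0.801] rz 0.007 tilt [-0.0065  0.0021] yaw 94.47 [0.5049 0.0548 0.235 ]
```

Emit:
move_arm([
  [0.035, -0.734, 0, 0, 0, 0.007],
  [0.035, -0.734, 0, 0, 0, 0.007],
  [0.035, -0.734, 0.2, 0, 0, 0.007],
  [0.035, -0.734, 0.2, 0, 0, 0.007],
  [0.035, -0.734, 0.2, 0, 0, 0.007],
], claw=0.55)

```text
clock: 41.4
position: [0.5049, -0.0185, 0.211]
eef_rot: [[-0.998, -0.057, -0.0], [-0.057, 0.998, -0.0], [0.0, -0.0, -1.0]]
wrist_force: [0.4, 0.6, -0.1]
finger_gap: 0.047
gripper_force: 0.0
```

```bash
python3 go.py 505.7 -18.6 154.7 93.2
```

```text
shift units [-0.008 -0.002  0.563] rz 0.0003 tilt [ 0.0004 -0.0003] yaw 93.25 [ 0.5049 -0.0185  0.211 ]
```

Emit:
move_arm([
  [-0.005, 0, 0.3, 0, 0, 0],
  [-0.005, 0, 0.58, 0, 0, 0],
  [-0.005, 0, 0.58, 0, 0, 0],
  [-0.005, 0, 0.58, 0, 0, 0],
])

```text
clock: 41.9
position: [0.5061, -0.0187, 0.1541]
eef_rot: [[-0.998, -0.056, 0.001], [-0.056, 0.998, -0.0], [-0.001, -0.0, -1.0]]
wrist_force: [0.3, -0.4, 1.0]
finger_gap: 0.0469
gripper_force: 0.0
```

Emit:
move_arm([
  [0, 0, 0, 0, 0, 0],
  [0, 0, 0, 0, 0, 0],
  [0, 0, 0, 0, 0, 0],
  [0, 0, 0, 0, 0, 0],
], claw=0)

```text
clock: 42.4
position: [0.5063, -0.0186, 0.1542]
eef_rot: [[-0.998, -0.056, 0.002], [-0.056, 0.998, 0.001], [-0.002, 0.001, -1.0]]
wrist_force: [-1.1, 1.6, 7.4]
finger_gap: 0.0295
gripper_force: 22.2
```

Emit:
move_arm([
  [0, 0, 0, 0, 0, 0],
  [0, 0, 0, 0, 0, 0],
  [0, 0, 0, 0, 0, 0],
], claw=0.55)

```text
clock: 42.78
position: [0.5053, -0.0188, 0.1528]
eef_rot: [[-0.998, -0.056, -0.0], [-0.056, 0.998, -0.0], [0.0, -0.0, -1.0]]
wrist_force: [-0.4, 0.5, -1.1]
finger_gap: 0.0468
gripper_force: 0.0
```

Emit:
move_arm([
  [0, 0, -0.3, 0, 0, 0],
  [0, 0, -0.95, 0, 0, 0],
  [0, 0, -0.95, 0, 0, 0],
])

```text
clock: 43.15
position: [0.5075, -0.019, 0.2519]
eef_rot: [[-0.998, -0.056, 0.006], [-0.056, 0.998, 0.002], [-0.006, 0.001, -1.0]]
wrist_force: [0.1, -1.7, -0.3]
finger_gap: 0.047
gripper_force: 0.0
```

Emit:
move_arm([
  [0, 0.95, -0.4, 0, 0, 0],
  [0, 0.95, -0.4, 0, 0, 0],
])

```text
clock: 43.4
position: [0.4996, 0.0783, 0.2882]
eef_rot: [[-0.998, -0.057, -0.0], [-0.057, 0.998, 0.001], [0.0, 0.001, -1.0]]
wrist_force: [1.0, -0.7, 1.1]
finger_gap: 0.0469
gripper_force: 0.0
```

Emit:
move_arm([
  [0, 0.95, 0, 0, 0, 0],
  [0, 0.95, 0, 0, 0, 0],
])

```text
clock: 43.65
position: [0.4937, 0.1745, 0.287]
eef_rot: [[-0.998, -0.06, -0.001], [-0.06, 0.998, 0.0], [0.001, 0.0, -1.0]]
wrist_force: [0.5, -0.7, 0.5]
finger_gap: 0.0469
gripper_force: 0.0
```

Emit:
move_arm([
  [0, 0.95, 0, 0, 0, 0],
  [0, 0.95, 0, 0, 0, 0],
  [0, 0.95, 0, 0, 0, 0],
  [0, 0.95, 0, 0, 0, 0],
])

```text
clock: 44.15
position: [0.4895, 0.2648, 0.2872]
eef_rot: [[-0.998, -0.055, -0.001], [-0.055, 0.998, -0.001], [0.001, -0.001, -1.0]]
wrist_force: [0.8, -0.8, -0.4]
finger_gap: 0.0472
gripper_force: 0.0
```

```bash
python3 - <<'E'
from h import *
from cell import arm
c=arm.capture("top");W=world(c);W0=world(dict(np.load("top0.npz")))
cv2.imwrite("pics/end.png",cv2.resize(c["pixels"][110:270,85:435,::-1],None,fx=2.2,fy=2.2))
for nm,f in(("tags",lambda W:(W[...,0]<.555)&(W[...,0]>.44)&(W[...,2]>.147)&(W[...,2]<.158)&(W[...,1]>.01)&(W[...,1]<.1)),("box",lambda W:(abs(W[...,1]+.016)<.04)&(W[...,0]<.56)&(W[...,0]>.44)&(W[...,2]>.178)&(W[...,2]<.19))):
    for w in(W0,W):
        P=w[big(f(w))][:,:2]*1000;mu=P.mean(0);e,V=np.linalg.eigh(np.cov((P-mu).T));print(nm,len(P),mu.round(1),np.degrees(np.arctan2(V[1,1],V[0,1])).round(1),np.sqrt(12*e).round(1))
E
```

```text
tags 602 [499.7  53.5] -175.7 [54.1 89.4]
tags 608 [500.6  54.2] -175.6 [53.5 90. ]
box 326 [503.7 -18.9] -177.0 [26.8 88.9]
box 323 [503.7 -19.1] -177.2 [27.  89.3]
```

View pics/end.png

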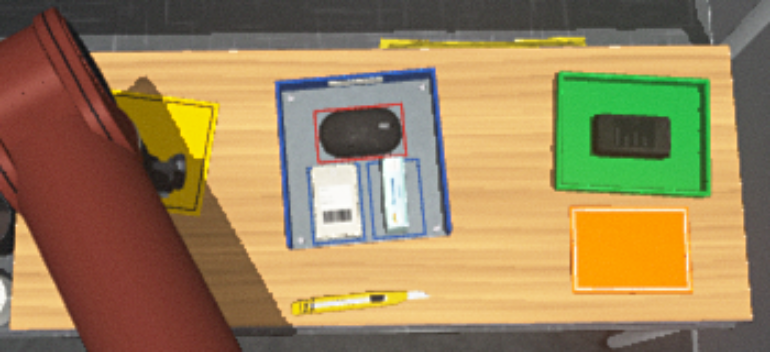

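The final view shows everything in place: tags and box within 1 mm of their start, mouse in the outline, brick in mid-tray. I hand the job in.

```bash
python3 -c "
from cell import arm
print(arm.job_done())"
```

```text
the job is handed in; nothing more can be done
None
```

The job is handed in at about 44 s: the brick lies lengthwise in the green tray 3–4 mm off its middle, the mouse lies crosswise in the middle of the red outline, the tags and box measure within about 1 mm of where they started, and the arm never touched the mug or cutter.

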